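Fetch the spare needle plate from the covered carousel

TASK

Turn the round wooden carousel clockwise by its post until it clicks home against its stop, and only then lift the grey cover by its wire pull and fold it right back so that it stays open. Draw out the spare needle plate, the taller of the two steel plates standing beneath, leaving the short one in its slot and the tin, spool and thimble undisturbed. Finish while holding the needle plate in the gripper, still and upright as it stood, its lower edge about 20 cm above the worktop, with the carousel still home and the cover open.

Things in the scene. Friction and masses are not known exactly. Their poses are not given: they have to be found in the camera images.
- carousel: Fixed black foot; origin on the turning axis at worktop height, z up. At its +x, 150 to 170 mm from the axis, stands a 30 mm high black index pillar, 30 mm wide: with the turntable home, its x axis lines up with this x axis, and the cover's pull points straight away from the pillar.
- turntable: Plywood disc (radius 130, top at z = 30 mm) with a grey box across its middle (128 by 108, 94 mm high); origin on the axis at worktop height; pull at -x, post at +y. Starts 0.65 to 1.05 rad anticlockwise of home; turn clockwise till its lug meets the pillar. 0.5 N at the post; a detent resists with about 3 N from 0.1 rad and below 0.03 rad snaps it home, where it stays.
- post_grip (a point): On the axis of the upright round wooden post on the disc, 20 mm below its top. The post is 14 mm thick (18 at its head, 24 at its foot), from z = 30 to 86 mm; it stands 107 mm from the turning axis, 45 mm clear of the box's side, at +y of the turntable frame. Nothing else is near it.
- cover (a joint): Angle of the hinged cover, rad: 0 = shut, 2.45 = folded right back on its stop. Below about 1.5 it falls shut when let go; beyond about 1.8 it falls back by itself to 2.45 and stays. 120 g: lifting takes about 1 N at the pull.
- pull_grip (a point): Middle of the cover's wire pull: round level steel bar, 8 mm thick, 72 mm long, parallel to the hinge, 158 mm from the hinge line and, when shut, level with it, 92 mm above the worktop. Between bar and cover edge is an open window, 64 by 30 mm, for a finger; the disc below is at z = 30 mm. The bar may turn between the pads as the cover swings.
- cover_hinge (a point): Middle of the cover's level hinge line, 92 mm above the worktop, 70 mm behind the turning axis (on the side away from the pull). At cover angle a the pull is 158 cos a mm in front of it and 158 sin a mm above it. The cover is 120 mm wide, with side skirts 36 mm deep.
- needle_plate: Steel plate with dark slots, hidden under the cover: 60 (own x) by 5 (own y) by 50 mm tall (own z), about 90 g, on edge in a slot 14 mm deep, 7 wide, faces parallel to the box's long sides, left or right (24 mm off the box's middle). Origin: middle of its lower edge, z = 34 mm at the start, top 84. Opened, the box's sides beside it are 52 mm high, its front wall 88, 10 mm off its edge.
- blank_plate: Plain short steel plate in the other slot, 48 mm from the needle plate, to be left there: 60 by 5 by 30 mm tall; origin at the middle of its lower edge, z = 34 mm, top edge at 64 mm.
- grey_tin: Bystander: open grey tin, 70 mm wide, 90 mm high, origin at its underside; to the left of the carousel.
- spool_green: Bystander: wooden spool of green thread, 36 mm wide, 50 mm high, origin at its underside; to the right.
- thimble: Bystander: thimble, 19 mm wide, 22 mm high, origin at its underside; to the right, nearer the robot.

How it is judged (in metres and radians):
On the way, in this order (a step that is already met when the one before it is completed fails the run):
1. the carousel is turned home into its detent, cover shut (angle between the x axis of turntable and the x axis of carousel, either way round below 0.035 rad and value of joint cover below 0.2 rad), for 0.2 s.
2. the cover is folded back and stays open, carousel home (angle between the x axis of turntable and the x axis of carousel, either way round below 0.035 rad and value of joint cover above 2 rad), for 0.2 s.
3. the needle plate is drawn up out of its slot in the gripper (all of step 2 and contact force between the fingers and needle_plate above 2 N and height (world z) of needle_plate above 0.17 m and contact force between needle_plate and turntable below 0.3 N and contact force between needle_plate and blank_plate below 0.3 N), for 0.2 s.
At the end, for the whole second after the job is handed in: Needle plate gripped (over 2 N), touching neither turntable nor blank plate, lower edge 170-300 mm above the worktop, within 0.2 rad of upright, under 30 mm/s; turntable within 0.035 rad of home, cover open beyond 2.0 rad, blank plate in its slot; bystanders moved under 30 mm (all of step 3 and height (world z) of needle_plate below 0.3 m and angle between needle_plate's own z axis and vertical below 0.2 rad and linear speed of needle_plate below 0.03 m/s and z of blank_plate in the frame of turntable below 0.042 m and horizontal distance between blank_plate and turntable below 0.035 m); the arm keeps its last pose, push and grip.
It fails at once if the cover is lifted before the carousel is home (value of joint cover above 0.3 rad and angle between the x axis of turntable and the x axis of carousel, either way round above 0.1 rad).
It fails at once if a bystander (tin, spool or thimble) is disturbed (distance of any of grey_tin, spool_green, thimble from where it was at the start of the episode above 0.03 m).
It also fails if it takes over 64 s, if anything falls off the work surface, if the arm or the gripper's body presses on something with over 40 N, if the wrist force passes 120 N, or if a joint passes its speed limit or range.

ROBOT

A 6-joint arm with a two-finger parallel gripper is mounted at the origin on a cart in front of the work surface, level with it; the furniture and walls round the work are solid. World frame = base frame: x ahead of the robot, y to its left, z up, the work surface at z = 0. Lengths are in m, angles in degrees, forces in N, time in s.
With the tool pointing down it reaches from about 0.35 to 0.975 m from the base axis. Payload 7.1 kg.
Tool frame: the origin (TCP) lies on the centre line of the jaws, within the pads' length; the fingertips stand env.tcp_to_tips ahead of it and the grasp point (between the pads) lies 2 mm behind it (env.tcp_to_tips is the distance from the TCP to the fingertips, in m); z points along the fingers, y is the direction in which the jaws open and shut (so a half turn about z gives the same grasp; the last joint's range is limited). The gripper opens to 88 mm and grips with 3 to 60 N. Pads are 20 mm wide; open, the fingers measure 115 mm over their backs; the gripper's body (75 mm by 178 mm) begins 61 mm behind the grasp point.
Start: joints at [-1.089, 24.242, 93.386, -0, 62.372, -1.089], TCP at [0.625, 0, 0.214] pointing down, gripper open.
Joint ranges: [-172.04, 172.04], [-51.8, 120.97], [4.93, 147.93], [-75.15, 255.16], [6.16, 154.13], [-145.62, 145.62]. Speed limits (degrees/s): [136.94, 136.94, 172.46, 180, 180, 180].

INTERFACE

Orientations are given as a 3x3 rotation matrix whose columns are the frame's x, y, z axes.
In Python, from station import env gives the robot as it stands. The module is installed in compiled form; this text tells all that it offers.
- The arm moves only by the tool step_arm, never from a script. Its argument "rows" is a list of rows, each a list of 3 entries, a list of its own where there are three numbers: the turn, a rotation vector about the tool's x, y, z as a fraction of full scale, then the shift along the tool's x, y, z as a fraction of full scale, then the gripper command: -1 is shut, 1 is fully open, values between are in proportion. A call has exactly 8 rows; each row is the pose to reach, as a shift and turn from the pose measured when the call began, along the tool's axes at that moment; what a row does not reach only later rows make up. Full scale, the value 1, is 750 mm for a shift and 90 degrees for a turn. A row lasts 1/8 s, in which the tool goes at most 62.5 mm and 10.7 degrees, less where a joint would pass 70% of its speed; a pose out of reach is approached as far as the arm can. A call with a number of a shift or a turn outside -1 to 1 is refused whole. A call with a gripper value outside its range is refused whole. The fingers move at their own pace and stop on an object; "newtons" is the grip in N (left out, the last holds). Time passes only in rows, so rows that repeat a pose let the fingers close, or fill a call up. It gives the time, the measured TCP pose, the force and the opening at its end, in the units of the state.
- env.get_state(): the state, without advancing time (a new reading comes with each control period).
- env.capture(name): name is "scene" or "side" or "wrist"; returns a dict with "frame" (400x640x3 uint8, red, green, blue), "K" (3x3 intrinsics, pixels), "T" (4x4, takes a point from camera to world coordinates). Camera axes: x right, y up, looking along -z (the intrinsics and any distortion apply to the point x, -y, -z); pixel columns grow to the right and rows downward; lengths in m; the calibration is good to about 2 mm. A picture is of the moment at which its call begins. There is no depth.
- env.finish_job(): hands the job in, once; it reports no verdict.
The state is a dict: "time": time; "joints": joint angles; "joint_velocities": joint speeds; "joint_torque": joint torques, N m; "tcp_pos": TCP position; "tcp_rot": TCP orientation; "wrist_force": force on the tool from outside, world axes, zero at the start; "torque": the same for the moment, N m; "grip_width": finger opening in m.
Only numpy, scipy, OpenCV 4.12 (cv2) and the standard library are available. Lean on these libraries where they do the work, as an engineer would, in place of code of your own. Each camera call takes 0.05 s, during which the arm holds its last target.

## Working session

There is one attempt and no reset: what is moved stays moved. The work goes in short steps, Python scripts to look and compute and a tool call to move; the robot and the scene stay as the last step left them, time stands still between calls to the robot, and variables do not carry over. Pictures are saved under pics/ and viewed, and the job is handed in when it is done.

Besides the shell and the picture viewer there is one more tool, called after ">>>" as a command line: name --argument value ..., lists and objects as JSON in quotes. step_arm: Moves the arm, as the interface text tells. Its arguments: {"type":"object","properties":{"rows":{"type":"array","items":{"type":"array"}},"newtons":{"type":"number"}},"required":["rows"]}

```bash
mkdir -p pics
cat > h.py <<'E'
from station import env
import numpy as np, cv2
def snap(n,f):
    c=env.capture(n); cv2.imwrite('pics/'+f+'.png',c['frame'][:,:,::-1]); np.savez('pics/'+f+'.npz',K=c['K'],T=c['T']); return c
def proj(f,P):
    d=np.load('pics/'+f+'.npz'); T=np.linalg.inv(d['T']); P=np.atleast_2d(P)
    p=P@T[:3,:3].T+T[:3,3]; p=p*[1,-1,-1]; q=p@d['K'].T; return q[:,:2]/q[:,2:]
def ray(f,u,v):
    d=np.load('pics/'+f+'.npz'); r=np.linalg.inv(d['K'])@[u,v,1]; r=r*[1,-1,-1]
    return d['T'][:3,3], d['T'][:3,:3]@r
def onz(f,u,v,z):
    o,r=ray(f,u,v); return o+r*(z-o[2])/r[2]
E
python3 - <<'E'
from h import *
for n in ['scene','side','wrist']:
    c=snap(n,n+'0'); print(n,c['K'].tolist(),c['T'].round(3).tolist())
print(env.get_state(),env.tcp_to_tips)
E
```

```text
scene [[516.1825324471496, 0.0, 311.1592122575516], [0.0, 516.1825324471496, 202.60656439201603], [0.0, 0.0, 1.0]] [[-0.505, 0.657, -0.559, -0.309], [-0.863, -0.395, 0.314, 0.504], [-0.015, 0.641, 0.767, 1.298], [0.0, 0.0, 0.0, 1.0]]
side [[436.20516716682835, 0.0, 316.6820171217413], [0.0, 436.20516716682835, 202.85193796583937], [0.0, 0.0, 1.0]] [[0.954, 0.186, -0.237, 0.234], [-0.301, 0.581, -0.756, -0.936], [-0.002, 0.792, 0.61, 0.85], [0.0, 0.0, 0.0, 1.0]]
wrist [[285.9394271351735, 0.0, 319.0867295165557], [0.0, 285.9394271351735, 197.95603956880757], [0.0, 0.0, 1.0]] [[1.0, 0.001, 0.001, 0.625], [-0.001, 0.967, 0.253, 0.069], [-0.001, -0.253, 0.967, 0.384], [0.0, 0.0, 0.0, 1.0]]
{'time': 0.15, 'joints': array([-1.08914743e+00,  2.42740993e+01,  9.34212897e+01, -1.90112468e-04,
        6.23717551e+01, -1.08904060e+00]), 'joint_velocities': array([-0.10144234, -0.12631606, -0.18195483, -0.12539473,  0.02915126,
       -0.03916225]), 'joint_torque': array([ 9.52650989e-04, -5.44981134e+01, -2.73919362e+01,  6.45430083e-02,
        2.04369903e-02, -3.19723256e-05]), 'tcp_pos': array([6.24558250e-01, 2.74272116e-05, 2.13783841e-01]), 'tcp_rot': array([[ 3.35278301e-07,  9.99999314e-01, -1.17173003e-03],
       [ 1.00000000e+00, -3.12621863e-07,  1.93360689e-05],
       [ 1.93356893e-05, -1.17173004e-03, -9.99999313e-01]]), 'wrist_force': array([0.26302554, 0.03388277, 0.06485876]), 'torque': array([ 0.01714065, -0.01536946, -0.0222919 ]), 'grip_width': 0.08786173009633128} 0.017
```

View pics/scene0.png

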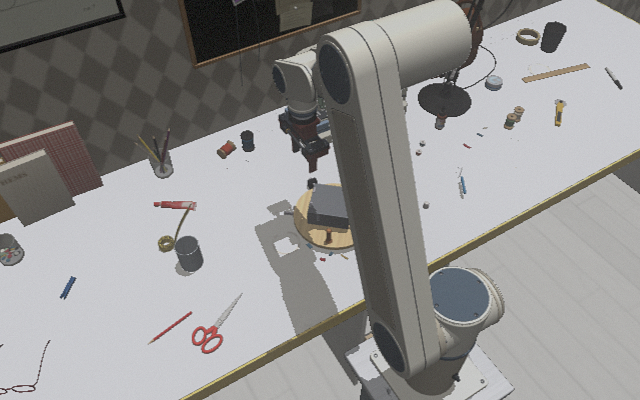

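View pics/side0.png

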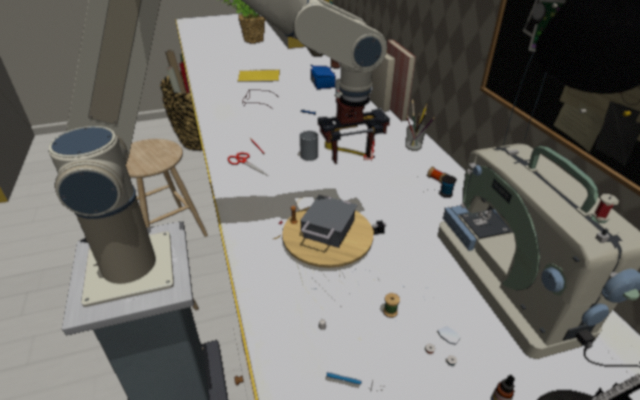

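View pics/wrist0.png

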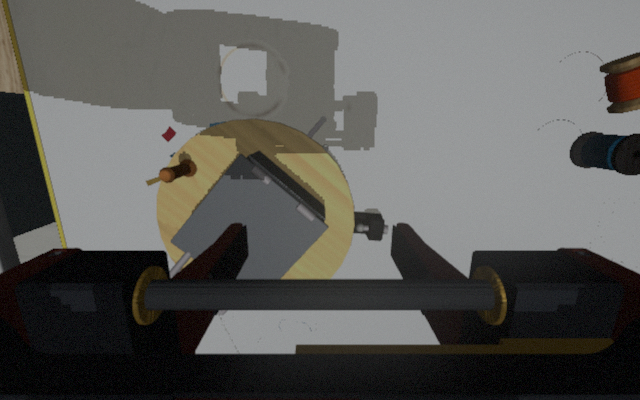

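Run:
```python
from h import *
w=cv2.imread('pics/wrist0.png')[100:320,120:420]; cv2.imwrite('pics/wc.png',cv2.resize(w,None,fx=2.6,fy=2.6,interpolation=cv2.INTER_CUBIC))
w=cv2.imread('pics/side0.png')[180:280,260:410]; cv2.imwrite('pics/sc.png',cv2.resize(w,None,fx=5,fy=5,interpolation=cv2.INTER_CUBIC))
```

```text
(no output)
```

View pics/wc.png

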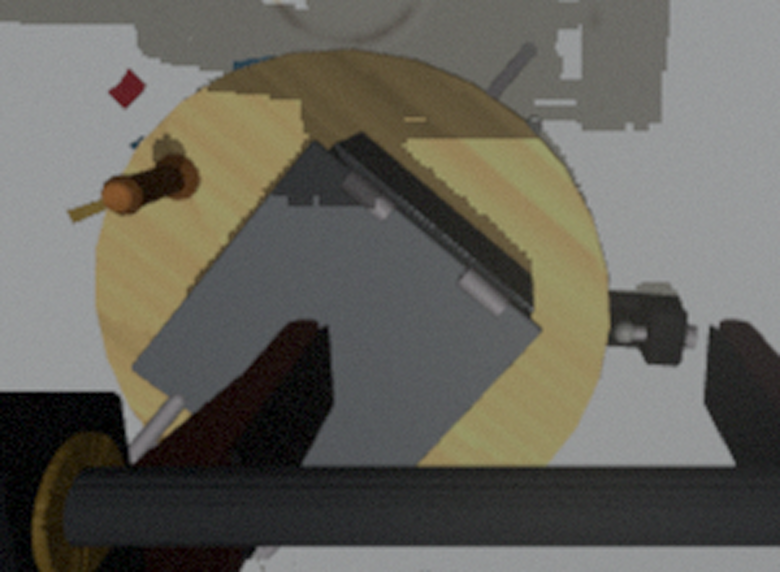

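View pics/sc.png

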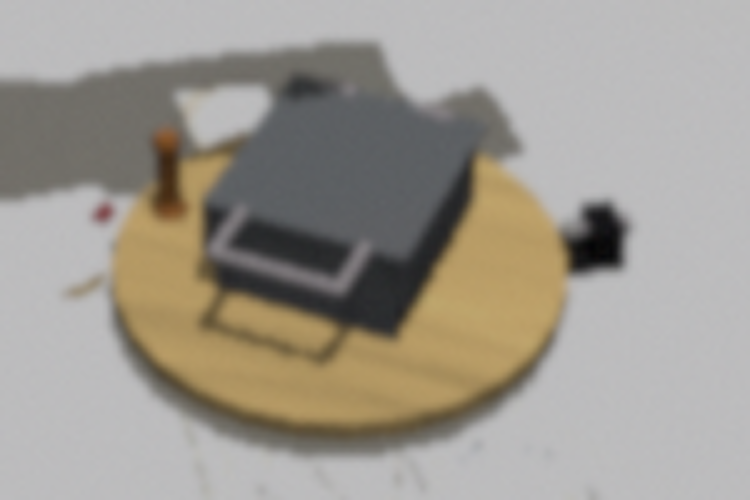

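Run:
```python
from h import *
from scipy.optimize import least_squares
W=lambda l,z:np.array([onz('wrist0',120+x/2.6,100+y/2.6,z) for x,y in l])
S=lambda l,z:np.array([onz('side0',260+x/5,180+y/5,z) for x,y in l])
for nm,P in [('w',W([(97,280),(215,80),(340,48),(450,68),(540,130),(590,210),(608,290),(600,370)],.03)),('s',S([(112,262),(150,350),(220,400),(345,428),(500,375),(567,240),(540,190)],.03))]:
    r=least_squares(lambda p:np.hypot(P[:,0]-p[0],P[:,1]-p[1])-p[2],[.6,0,.13]); print(nm,r.x,r.fun.round(4))
    r=least_squares(lambda p:np.hypot(P[:,0]-p[0],P[:,1]-p[1])-.13,[.6,0]); print(nm,r.x,r.fun.round(4))
print('post top',W([(122,193)],.086),S([(166,135)],.086))
print('foot',W([(178,175)],.031),S([(170,208)],.031))
print('pillar',W([(665,327)],.03),S([(605,225)],.03))
print('box corners w',W([(540,328),(132,367),(315,140)],.094))
print('pull ends s',S([(212,252),(345,290)],.094),W([(182,398)],.092))
```

```text
w [ 0.54295322 -0.05307923  0.12779133] [ 0.0004 -0.0006 -0.0007  0.0007  0.001  -0.0002 -0.0007  0.0001]
w [ 0.54202371 -0.05549632] [-0.0024 -0.0011 -0.0005  0.0011  0.0011 -0.0006 -0.0017 -0.0018]
s [ 0.543662   -0.05641163  0.13072486] [-0.0009 -0.0013  0.001   0.0038 -0.0042 -0.0001  0.0017]
s [ 0.54363576 -0.057185  ] [ 0.     -0.0008  0.0012  0.0038 -0.0042  0.0005  0.0025]
post top [[0.46434281 0.01664088 0.086     ]] [[0.46140156 0.01226318 0.086     ]]
foot [[0.46256978 0.01571666 0.031     ]] [[0.46207676 0.01321872 0.031     ]]
pillar [[ 0.69891944 -0.0617507   0.03      ]] [[ 0.69786666 -0.07669639  0.03      ]]
box corners w [[ 0.6339078  -0.03857686  0.094     ]
 [ 0.4628283  -0.05582415  0.094     ]
 [ 0.54626692  0.0387334   0.094     ]]
pull ends s [[ 0.45612238 -0.10110638  0.094     ]
 [ 0.51311416 -0.15032496  0.094     ]] [[ 0.48119908 -0.07095122  0.092     ]]
```

```bash
cat >> h.py <<'E'
from scipy.spatial.transform import Rotation as Ro
def Rdown(yaw):  # tool y axis heading yaw deg, pointing down
    a=np.radians(yaw); y=np.array([np.cos(a),np.sin(a),0]); z=np.array([0,0,-1.]); return np.c_[np.cross(y,z),y,z]
def rows(targets):
    s=env.get_state(); R0=s['tcp_rot']; p0=s['tcp_pos']
    for p,R in targets:
        rv=Ro.from_matrix(R0.T@R).as_rotvec()/(np.pi/2); d=R0.T@(np.array(p)-p0)/.75
        print(rv.round(4).tolist(),d.round(4).tolist())
def st():
    s=env.get_state(); R=s['tcp_rot']; print(round(s['time'],2),s['tcp_pos'].round(4),'yaw',np.degrees(np.arctan2(R[1,1],R[0,1])).round(2),'z',R[:,2].round(3),'F',s['wrist_force'].round(2),'w',round(s['grip_width'],4), 'J',s['joints'].round(1))
E
python3 - <<'E'
from h import *
rows([((.463,.014,.16),Rdown(48.8)),((.463,.014,.065),Rdown(48.8))])
E
```

```text
[-0.0007, -0.0003, -0.5422] [0.0186, -0.2153, 0.072]
[-0.0007, -0.0003, -0.5422] [0.0186, -0.2152, 0.1986]
```

>>> step_arm --rows '[[[0, 0, -0.11], [0.005, -0.07, 0.02], 1], [[0, 0, -0.22], [0.01, -0.14, 0.04], 1], [[0, 0, -0.33], [0.0186, -0.215, 0.06], 1], [[0, 0, -0.44], [0.0186, -0.215, 0.07], 1], [[0, 0, -0.542], [0.0186, -0.215, 0.072], 1], [[0, 0, -0.542], [0.0186, -0.215, 0.11], 1], [[0, 0, -0.542], [0.0186, -0.215, 0.16], 1], [[0, 0, -0.542], [0.0186, -0.215, 0.1985], 1]]' --newtons 15

```text
time: 1.15
tcp_pos: [0.4628, 0.014, 0.0639]
tcp_rot: [[-0.752, 0.659, -0.002], [0.659, 0.752, 0.0], [0.001, -0.001, -1.0]]
wrist_force: [0.2, -0.1, -0.0]
grip_width: 0.0882
```

>>> step_arm --rows '[[[0, 0, 0], [0, 0, 0], 0], [[0, 0, 0], [0, 0, 0], -0.3], [[0, 0, 0], [0, 0, 0], -0.6], [[0, 0, 0], [0, 0, 0], -1], [[0, 0, 0], [0, 0, 0], -1], [[0, 0, 0], [0, 0, 0], -1], [[0, 0, 0], [0, 0, 0], -1], [[0, 0, 0], [0, 0, 0], -1]]'

```text
time: 2.15
tcp_pos: [0.4628, 0.014, 0.0639]
tcp_rot: [[-0.752, 0.659, -0.002], [0.659, 0.752, 0.0], [0.001, -0.001, -1.0]]
wrist_force: [-0.8, -0.6, 1.3]
grip_width: 0.0155
```

Run:
```python
from h import *
snap('wrist','w1');snap('side','s1'); st()
```

```text
2.25 [0.4627 0.014  0.0639] yaw 48.78 z [-0.002  0.    -1.   ] F [-0.03  0.39  1.02] w 0.0153 J [  0.3  25.5 118.7   0.   35.9 -48.5]
```

View pics/w1.png

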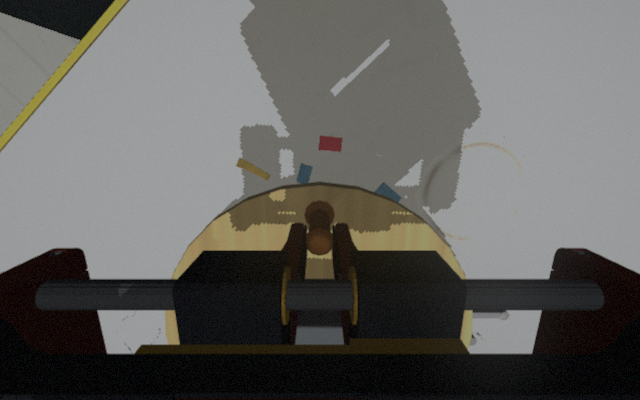

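View pics/s1.png

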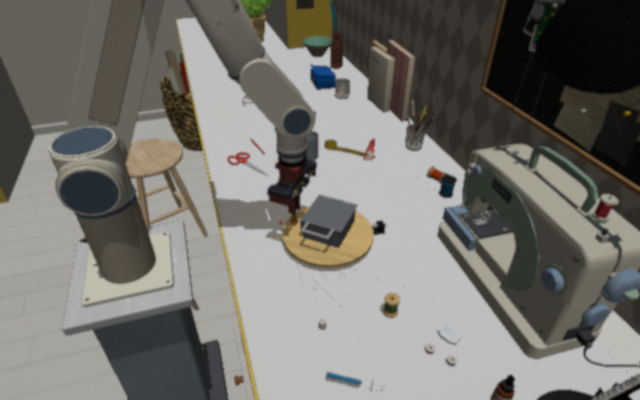

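Run:
```python
from h import *
print('tin',onz('scene0',190,268,0),onz('side0',309,158,0)); print('spool',onz('side0',391,315,0),'thim',onz('side0',322,328,0))
C=np.array([.543,-.0555]); p=np.array([.4628,.014]); d=p-C; print(np.hypot(*d),np.degrees(np.arctan2(d[1],d[0])))
r=.1065
s=env.get_state()
t=[]
for k in [6,12,18,24,30,36,41,45]:
    a=139.1-k; t.append(((C[0]+r*np.cos(np.radians(a)),C[1]+r*np.sin(np.radians(a)),s['tcp_pos'][2]),Rdown(48.8-k)))
rows(t)
```

```text
tin [0.60457274 0.40946771 0.        ] [0.61869834 0.38374778 0.        ]
spool [ 0.60108144 -0.35652175  0.        ] thim [ 0.43216245 -0.34183507  0.        ]
0.10612393697936394 139.08833673152816
[-0.0008, -0.0008, 0.0664] [-0.0002, 0.0149, -0.0]
[-0.0008, -0.0008, 0.1331] [-0.0025, 0.0296, -0.0]
[-0.0009, -0.0007, 0.1997] [-0.0062, 0.044, -0.0001]
[-0.0009, -0.0007, 0.2664] [-0.0115, 0.0579, -0.0001]
[-0.001, -0.0007, 0.3331] [-0.0182, 0.0712, -0.0001]
[-0.001, -0.0006, 0.3997] [-0.0262, 0.0837, -0.0001]
[-0.001, -0.0006, 0.4553] [-0.0338, 0.0934, -0.0002]
[-0.0011, -0.0005, 0.4997] [-0.0406, 0.1007, -0.0002]
```

>>> step_arm --rows '[[[0, 0, 0.066], [0, 0.015, 0], -1], [[0, 0, 0.133], [-0.0025, 0.0296, 0], -1], [[0, 0, 0.2], [-0.006, 0.044, 0], -1], [[0, 0, 0.266], [-0.0115, 0.058, 0], -1], [[0, 0, 0.333], [-0.018, 0.071, 0], -1], [[0, 0, 0.4], [-0.026, 0.0837, 0], -1], [[0, 0, 0.455], [-0.034, 0.0934, 0], -1], [[0, 0, 0.5], [-0.0406, 0.1007, 0], -1]]'

```text
time: 3.25
tcp_pos: [0.5359, 0.0492, 0.0639]
tcp_rot: [[-0.064, 0.998, -0.002], [0.998, 0.064, -0.002], [-0.002, -0.002, -1.0]]
wrist_force: [-0.0, -12.1, 3.4]
grip_width: 0.0152
```

Run:
```python
from h import *
snap('wrist','w2');snap('side','s2'); st()
C=np.array([.543,-.0555]);r=.1065
s=env.get_state()
p=s['tcp_pos'][:2]-C; print(np.hypot(*p),np.degrees(np.arctan2(p[1],p[0])))
t=[]
for k in [46,48,50,52,54,55.5,57]:
    a=139.1-k; t.append(((C[0]+r*np.cos(np.radians(a)),C[1]+r*np.sin(np.radians(a)),s['tcp_pos'][2]),Rdown(48.8-min(k,53))))
rows(t)
```

```text
3.35 [0.5364 0.0491 0.0638] yaw 3.73 z [-0.001 -0.002 -1.   ] F [  0.91 -10.38   3.46] w 0.0156 J [  4.   30.  109.3  -0.2  40.7   0.4]
0.10484342696911825 93.61798437396773
[-0.0007, 0.0013, 0.0103] [0.0022, 0.0013, -0.0]
[-0.0007, 0.0013, 0.0325] [0.0021, 0.0062, -0.0]
[-0.0007, 0.0013, 0.0547] [0.0017, 0.0112, -0.0]
[-0.0006, 0.0014, 0.077] [0.0013, 0.0161, -0.0]
[-0.0006, 0.0014, 0.0881] [0.0006, 0.021, -0.0]
[-0.0006, 0.0014, 0.0881] [-0.0, 0.0247, -0.0]
[-0.0006, 0.0014, 0.0881] [-0.0007, 0.0284, -0.0]
```

View pics/w2.png

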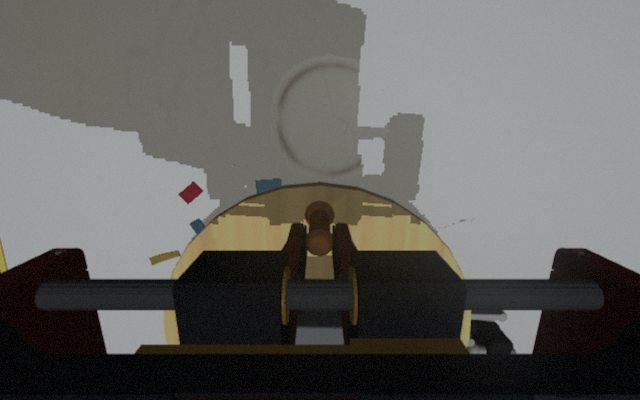

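View pics/s2.png

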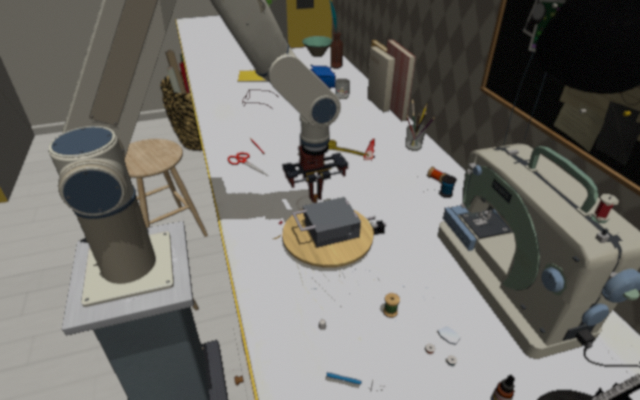

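>>> step_arm --rows '[[[0, 0, 0.01], [0, 0.001, 0], -1], [[0, 0, 0.032], [0, 0.006, 0], -1], [[0, 0, 0.055], [-0.0005, 0.011, 0], -1], [[0, 0, 0.077], [-0.001, 0.016, 0], -1], [[0, 0, 0.088], [-0.0015, 0.02, 0], -1], [[0, 0, 0.088], [-0.0018, 0.022, 0], -1], [[0, 0, 0.088], [-0.002, 0.024, 0], -1], [[0, 0, 0.088], [-0.002, 0.024, 0], -1]]'

```text
time: 4.35
tcp_pos: [0.5491, 0.0487, 0.0635]
tcp_rot: [[0.074, 0.997, -0.012], [0.997, -0.074, -0.003], [-0.004, -0.012, -1.0]]
wrist_force: [-16.4, -2.1, 17.8]
grip_width: 0.0151
```

Run:
```python
from h import *
snap('wrist','w3');snap('side','s3'); st()
w=cv2.imread('pics/side0.png')*0+0
w=cv2.imread('pics/s3.png')[180:280,260:410]; cv2.imwrite('pics/sc3.png',cv2.resize(w,None,fx=5,fy=5,interpolation=cv2.INTER_CUBIC))
```

```text
4.45 [0.5491 0.0487 0.0634] yaw -4.24 z [-0.012 -0.003 -1.   ] F [-16.41  -2.1   18.46] w 0.0156 J [  3.9  31.  107.3  -0.2  42.4   8.3]
```

View pics/sc3.png

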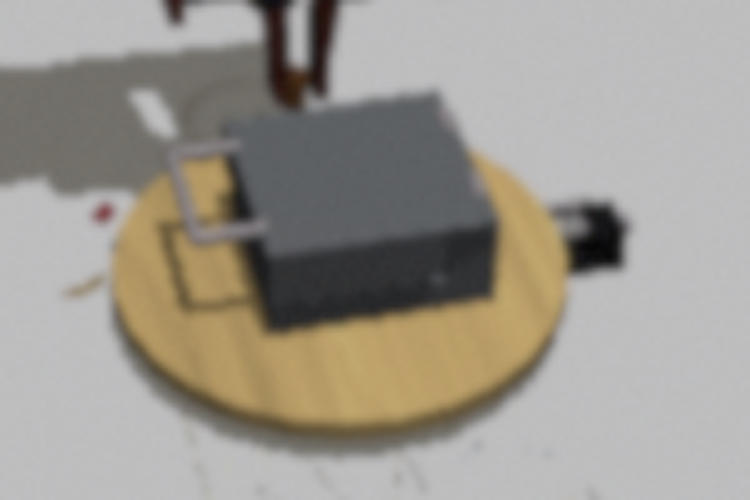

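View pics/w3.png

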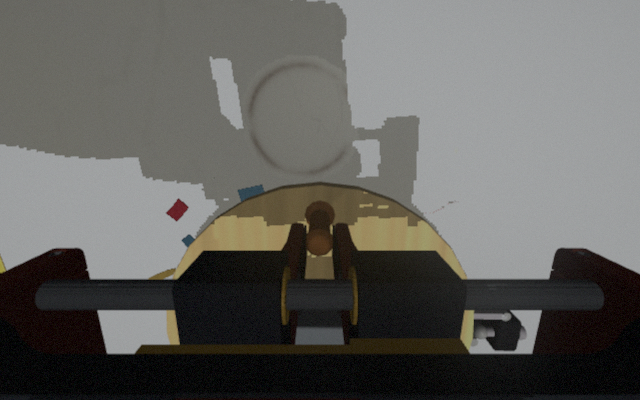

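>>> step_arm --rows '[[[0, 0, 0], [0, 0, 0], -1], [[0, 0, 0], [0, 0, 0], -0.5], [[0, 0, 0], [0, 0, 0], 0.2], [[0, 0, 0], [0, 0, 0], 0.4], [[0, 0, 0], [0, 0, 0], 0.4], [[0, 0, 0], [0, 0, -0.06], 0.4], [[0, 0, 0], [0, 0, -0.12], 0.4], [[0, 0, 0], [0, -0.04, -0.18], 0.4]]'

```text
time: 5.45
tcp_pos: [0.5221, 0.0513, 0.2003]
tcp_rot: [[0.074, 0.997, -0.01], [0.997, -0.074, -0.003], [-0.003, -0.01, -1.0]]
wrist_force: [1.3, 0.1, 0.7]
grip_width: 0.0613
```

Run:
```python
from h import *
st()
rows([((.55,-.10,.25),Rdown(-4))])
```

```text
5.45 [0.5221 0.0513 0.2003] yaw -4.27 z [-0.01  -0.003 -1.   ] F [1.25 0.06 0.71] w 0.0613 J [ 4.400e+00  1.720e+01  1.063e+02 -1.000e-01  5.710e+01  8.700e+00]
[-0.0063, 0.0021, -0.003] [-0.1986, 0.0515, -0.0661]
```

>>> step_arm --rows '[[[-0.006, 0.002, 0], [-0.05, 0, -0.01], 0.4], [[-0.006, 0.002, 0], [-0.1, 0, -0.02], 0.4], [[-0.006, 0.002, 0], [-0.15, 0, -0.03], 0.4], [[-0.006, 0.002, 0], [-0.2, 0, -0.04], 0.4], [[-0.006, 0.002, 0], [-0.24, 0, -0.05], 0], [[-0.006, 0.002, 0], [-0.24, 0, -0.05], 0], [[-0.006, 0.002, 0], [-0.24, 0, -0.05], -0.2], [[-0.006, 0.002, 0], [-0.24, 0, -0.05], -0.5]]'

```text
time: 6.45
tcp_pos: [0.5089, -0.127, 0.238]
tcp_rot: [[0.073, 0.997, -0.001], [0.997, -0.073, 0.0], [0.0, -0.001, -1.0]]
wrist_force: [0.9, -0.2, -0.2]
grip_width: 0.0283
```

Run:
```python
from h import *
snap('wrist','w4');snap('side','s4');snap('scene','c4'); st()
w=cv2.imread('pics/w4.png')[20:250,100:440]; cv2.imwrite('pics/wc4.png',cv2.resize(w,None,fx=2.3,fy=2.3,interpolation=cv2.INTER_CUBIC))
w=cv2.imread('pics/s4.png')[180:280,260:410]; cv2.imwrite('pics/sc4.png',cv2.resize(w,None,fx=5,fy=5,interpolation=cv2.INTER_CUBIC))
```

```text
6.6 [ 0.5091 -0.1273  0.2382] yaw -4.2 z [-0.001  0.    -1.   ] F [-0.11  0.11  0.01] w 0.0222 J [-15.3  14.2 104.7  -0.   61.1 -11.1]
```

View pics/wc4.png

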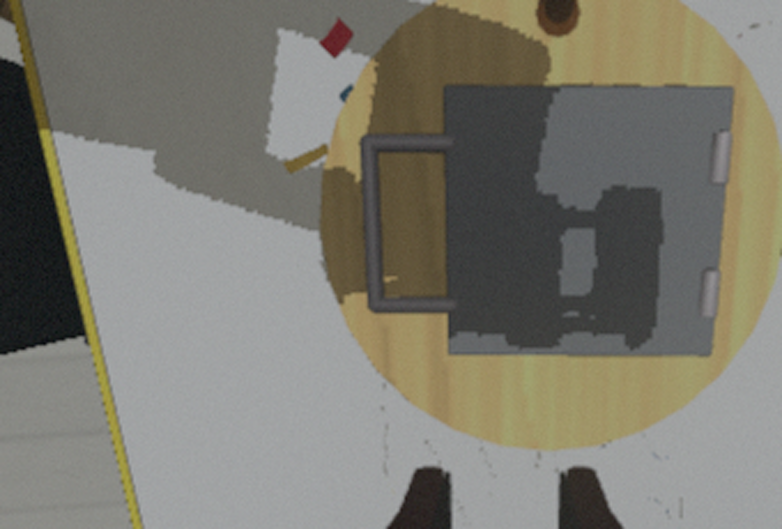

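View pics/sc4.png

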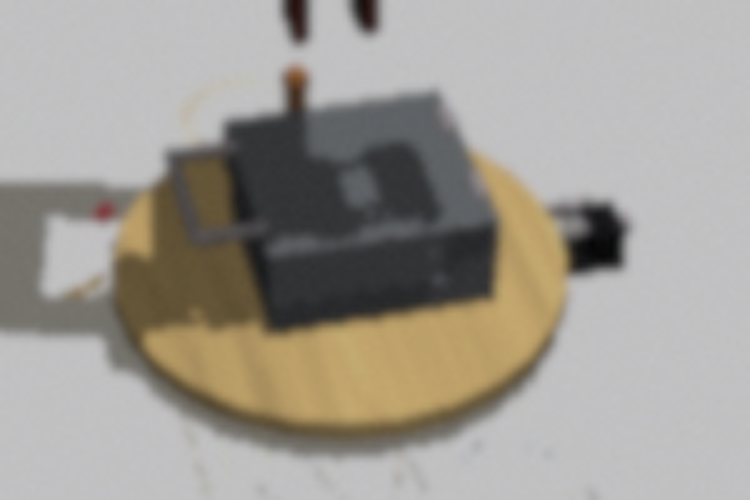

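View pics/w4.png

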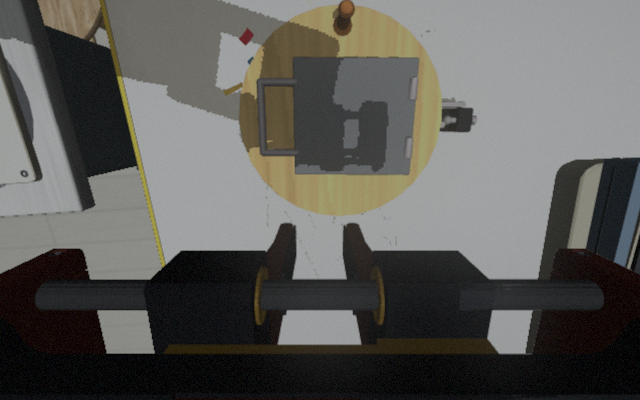

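Run:
```python
from h import *
W=lambda l,z:np.array([onz('w4',100+x/2.3,20+y/2.3,z) for x,y in l])
S=lambda l,z:np.array([onz('s4',260+x/5,180+y/5,z) for x,y in l])
def fit(P):
    from scipy.optimize import least_squares
    r=least_squares(lambda p:np.hypot(P[:,0]-p[0],P[:,1]-p[1])-.13,[.6,0]); return r.x,r.fun.round(4)
print('disc w',fit(W([(320,215),(357,90),(685,36),(740,92),(765,365),(650,430),(550,449),(420,400),(345,305)],.03)))
b=W([(372,143),(379,305)],.095); print('bar w',b, b.mean(0), 'ang',np.degrees(np.arctan2(*(b[0]-b[1])[[1,0]])))
b=S([(177,155),(198,240)],.095); print('bar s',b, b.mean(0), 'ang',np.degrees(np.arctan2(*(b[0]-b[1])[[1,0]])))
c=W([(443,85),(733,86),(712,354),(450,354)],.096); print('cover',c,c.mean(0))
for i,j in [(0,1),(3,2),(3,0),(2,1)]: print(np.linalg.norm(c[j]-c[i]),np.degrees(np.arctan2(*(c[j]-c[i])[[1,0]])))
print('pillar',W([(840,228)],.03), 'post',W([(558,8)],.086))
print('pillar full',onz('w4',460,119,.03))
for u,v in [(445,225),(520,340)]: print('machine',onz('s4',u,v,0))
print(onz('w4',560,170,0.05),onz('w4',345,6,.086))
```

```text
disc w (array([ 0.54419121, -0.06180127]), array([ 0.0022,  0.0018, -0.0102, -0.0094,  0.0115, -0.0053, -0.0072,
       -0.008 , -0.0038]))
bar w [[ 0.45872487 -0.0138432   0.095     ]
 [ 0.4530859  -0.08516216  0.095     ]] [ 0.45590539 -0.04950268  0.095     ] ang 85.47920302493011
bar s [[ 0.45985171 -0.01808673  0.095     ]
 [ 0.45143787 -0.09074324  0.095     ]] [ 0.45564479 -0.05441498  0.095     ] ang 83.39439858565228
cover [[ 0.49261083  0.00711385  0.096     ]
 [ 0.61821997 -0.00267264  0.096     ]
 [ 0.60976382 -0.12012351  0.096     ]
 [ 0.48441348 -0.11079804  0.096     ]] [ 0.55125203 -0.05662008  0.096     ]
0.12598980376000898 -4.455043168956887
0.12569674747200496 -4.254698125220583
0.11819649553268885 86.02314023354737
0.11775489561315751 85.88196412488742
pillar [[ 0.70021823 -0.06754739  0.03      ]] post [[0.54497422 0.03611624 0.086     ]]
pillar full [ 0.69358399 -0.06689206  0.03      ]
machine [ 0.89726985 -0.10341414  0.        ]
machine [ 8.49551182e-01 -5.08482342e-01  1.11022302e-16]
[ 0.81290049 -0.13823393  0.05      ] [0.54816244 0.05134929 0.086     ]
```

Run:
```python
from h import *
rows([((.4556,-.0515,.15),Rdown(-4.2)),((.4556,-.0515,.090),Rdown(-4.2))])
```

```text
[-0.0006, -0.0, -0.0] [0.0955, -0.0784, 0.1176]
[-0.0006, -0.0, -0.0] [0.0955, -0.0783, 0.1976]
```

>>> step_arm --rows '[[[0, 0, 0], [0.035, -0.03, 0.03], -0.45], [[0, 0, 0], [0.07, -0.06, 0.06], -0.45], [[0, 0, 0], [0.0955, -0.0784, 0.1], -0.45], [[0, 0, 0], [0.0955, -0.0784, 0.11], -0.45], [[0, 0, 0], [0.0955, -0.0784, 0.11], -0.45], [[0, 0, 0], [0.0955, -0.0784, 0.14], -0.45], [[0, 0, 0], [0.0955, -0.0784, 0.17], -0.45], [[0, 0, 0], [0.0955, -0.0784, 0.1976], -0.45]]' --newtons 5

```text
time: 7.6
tcp_pos: [0.4576, -0.0525, 0.0905]
tcp_rot: [[0.074, 0.997, 0.002], [0.997, -0.074, -0.0], [-0.0, 0.002, -1.0]]
wrist_force: [-0.0, 0.4, -0.4]
grip_width: 0.0243
```

Run:
```python
from h import *
snap('wrist','w5');snap('side','s5'); st()
w=cv2.imread('pics/s5.png')[160:280,250:410]; cv2.imwrite('pics/sc5.png',cv2.resize(w,None,fx=5,fy=5,interpolation=cv2.INTER_CUBIC))
```

```text
7.7 [ 0.4559 -0.0522  0.0894] yaw -4.24 z [-0.002  0.    -1.   ] F [-0.06 -0.62  0.07] w 0.0241 J [ -8.   22.4 118.6  -0.   39.1  -3.8]
```

View pics/sc5.png

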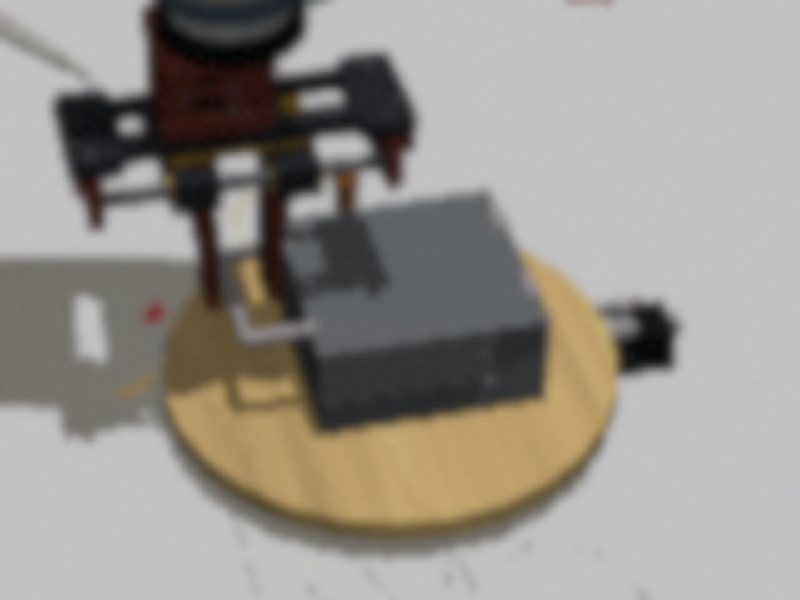

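View pics/w5.png

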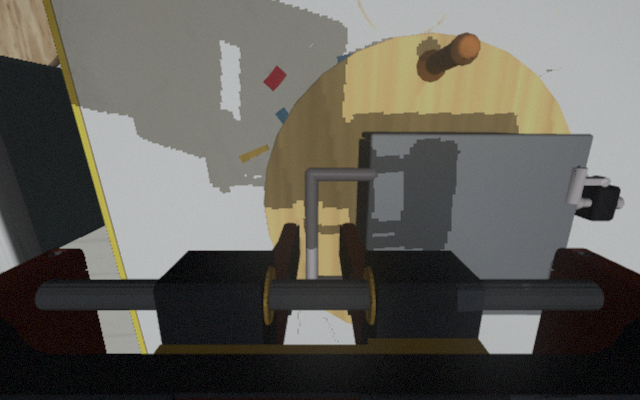

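>>> step_arm --rows '[[[0, 0, 0], [0, 0, 0], -0.7], [[0, 0, 0], [0, 0, 0], -1], [[0, 0, 0], [0, 0, 0], -1], [[0, 0, 0], [0, 0, 0], -1], [[0, 0, 0], [0, 0, 0], -1], [[0, 0, 0], [0, 0, 0], -1], [[0, 0, 0], [0, 0, 0], -1], [[0, 0, 0], [0, 0, 0], -1]]' --newtons 6

```text
time: 8.7
tcp_pos: [0.4558, -0.0522, 0.0894]
tcp_rot: [[0.074, 0.997, -0.002], [0.997, -0.074, 0.0], [0.0, -0.002, -1.0]]
wrist_force: [0.0, 0.1, -0.9]
grip_width: 0.0007
```

Run:
```python
from h import *
st(); s=env.get_state()
u=np.array([np.cos(np.radians(-4.2)),np.sin(np.radians(-4.2)),0])
p0=s['tcp_pos']; H=p0+.158*u
t=[]
for a in [4,9,15,22,29,36,42,48]:
    a=np.radians(a); t.append((H-.158*np.cos(a)*u+[0,0,.158*np.sin(a)],s['tcp_rot']))
rows(t)
```

```text
8.7 [ 0.4558 -0.0522  0.0894] yaw -4.25 z [-0.002  0.    -1.   ] F [ 0.04  0.12 -0.87] w 0.0007 J [ -8.   22.4 118.6  -0.   39.1  -3.8]
[0.0, 0.0, 0.0] [0.0, 0.0005, -0.0147]
[0.0, 0.0, 0.0] [0.0, 0.0025, -0.033]
[0.0, 0.0, 0.0] [0.0, 0.0071, -0.0545]
[0.0, 0.0, 0.0] [0.0, 0.0152, -0.0789]
[0.0, 0.0, 0.0] [0.0, 0.0262, -0.1022]
[0.0, 0.0, 0.0] [0.0, 0.04, -0.1239]
[0.0, 0.0, 0.0] [0.0, 0.0538, -0.1411]
[0.0, 0.0, 0.0] [0.0001, 0.0694, -0.1567]
```

Run:
```python
from h import *
snap('wrist','w6');snap('side','s6'); 
w=cv2.imread('pics/s6.png')[160:280,250:410]; cv2.imwrite('pics/sc6.png',cv2.resize(w,None,fx=5,fy=5,interpolation=cv2.INTER_CUBIC))
w=cv2.imread('pics/w6.png')[100:300,220:420]; cv2.imwrite('pics/wc6.png',cv2.resize(w,None,fx=3,fy=3,interpolation=cv2.INTER_CUBIC))
```

```text
(no output)
```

View pics/sc6.png

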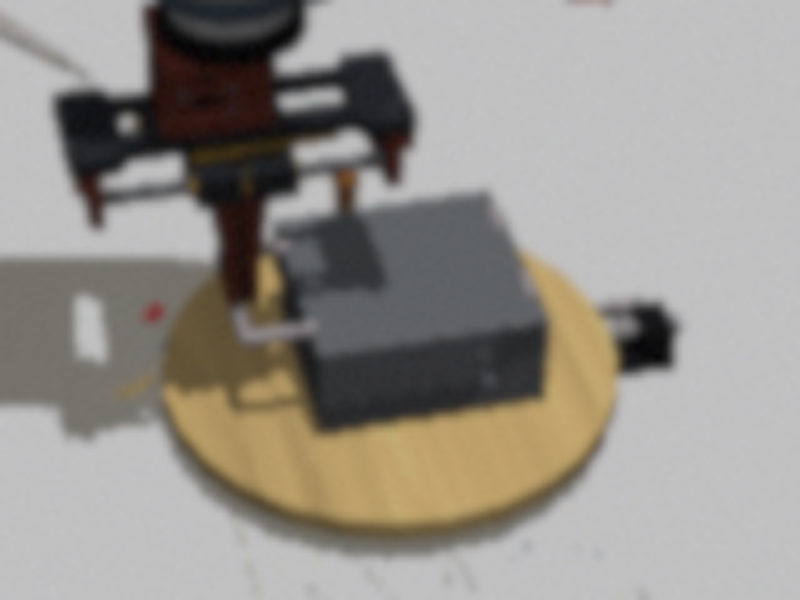

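View pics/wc6.png

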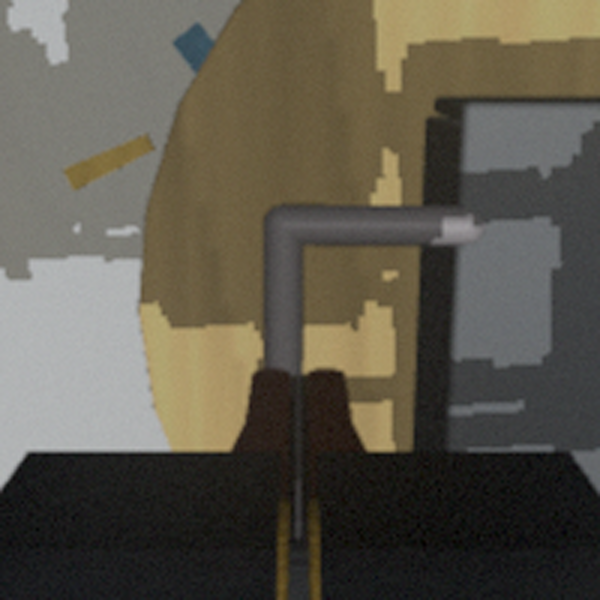

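Run:
```python
from h import *
st()
s=env.get_state(); p=s['tcp_pos']; R=s['tcp_rot']
f=lambda q:((q-[250,160])*5).round(0).tolist()
tips=[p+R@[x,y,.017] for x in(-.01,.01) for y in (-.0255,-.012,.012,.0255)]
print('tips in sc5',f(proj('s5',tips)))
print('tips closed sc6',f(proj('s6',[p+R@[x,y,.017] for x in(-.01,.01) for y in (-.0135,0,.0135)])))
u=np.array([np.cos(np.radians(-4.2)),np.sin(np.radians(-4.2)),0]);v=np.array([-u[1],u[0],0])
b=np.array([.4558,-.0515,.092])
print('bar sc6',f(proj('s6',[b-v*.036,b,b+v*.036])))
g=lambda q:((q-[220,100])*3).round(0).tolist()
print('tips wc6',g(proj('w6',[p+R@[x,y,.017] for x in(-.01,.01) for y in (-.0135,0,.0135)])))
print('tcp',g(proj('w6',[p])))
print('bar wc6',g(proj('w6',[b-v*.036,b,b+v*.036])))
```

```text
8.8 [ 0.4559 -0.0522  0.0894] yaw -4.24 z [-0.002  0.    -1.   ] F [ 0.56 -0.5   0.79] w 0.0002 J [ -8.   22.4 118.6  -0.   39.1  -3.8]
tips in sc5 [[195.0, 344.0], [220.0, 341.0], [263.0, 334.0], [287.0, 330.0], [189.0, 321.0], [213.0, 317.0], [255.0, 311.0], [279.0, 307.0]]
tips closed sc6 [[217.0, 341.0], [241.0, 337.0], [266.0, 334.0], [210.0, 318.0], [234.0, 314.0], [258.0, 311.0]]
bar sc6 [[250.0, 340.0], [236.0, 297.0], [224.0, 257.0]]
tips wc6 [[238.0, 416.0], [296.0, 416.0], [354.0, 416.0], [237.0, 335.0], [296.0, 335.0], [355.0, 335.0]]
tcp [[296.0, 404.0]]
bar wc6 [[295.0, 559.0], [295.0, 405.0], [295.0, 236.0]]
```

Run:
```python
from h import *
s=env.get_state(); p=s['tcp_pos']; R=s['tcp_rot']
for z in (.017,.01,.005,0,-.005):
    print(z,'w6 x.01/-.01',proj('w6',[p+R@[.01,0,z],p+R@[-.01,0,z]]).round(1)[:,1],'sc5 left/right inner',((proj('s5',[p+R@[0,-.02,z],p+R@[0,.02,z]])-[250,160])*5).round().tolist())
p3=np.array([.5491,.0487,.0634]);R3=Rdown(-4.24)
for z in (.017,.0,-.01): print('sc3',z,((proj('s3',[p3+R3@[0,y,z] for y in(-.014,.014)])-[260,180])*5).round().tolist())
print('posttop',((proj('s3',[[.549,.049,.086]])-[260,180])*5))
# finger sharp crops
w=cv2.imread('pics/s5.png')[200:240,280:320]; cv2.imwrite('pics/a.png',cv2.resize(w,None,fx=14,fy=14,interpolation=cv2.INTER_NEAREST))
w=cv2.imread('pics/s3.png')[185:215,300:340]; cv2.imwrite('pics/b.png',cv2.resize(w,None,fx=14,fy=14,interpolation=cv2.INTER_NEAREST))
```

```text
0.017 w6 x.01/-.01 [211.6 238.8] sc5 left/right inner [[202.0, 331.0], [273.0, 320.0]]
0.01 w6 x.01/-.01 [214.7 242.8] sc5 left/right inner [[201.0, 321.0], [273.0, 310.0]]
0.005 w6 x.01/-.01 [217.1 245.9] sc5 left/right inner [[201.0, 314.0], [273.0, 303.0]]
0 w6 x.01/-.01 [219.7 249.1] sc5 left/right inner [[201.0, 307.0], [273.0, 296.0]]
-0.005 w6 x.01/-.01 [222.3 252.5] sc5 left/right inner [[200.0, 300.0], [273.0, 289.0]]
sc3 0.017 [[271.0, 127.0], [316.0, 120.0]]
sc3 0.0 [[271.0, 105.0], [316.0, 98.0]]
sc3 -0.01 [[271.0, 91.0], [317.0, 84.0]]
posttop [[293.36662205  70.40856879]]
```

View pics/a.png

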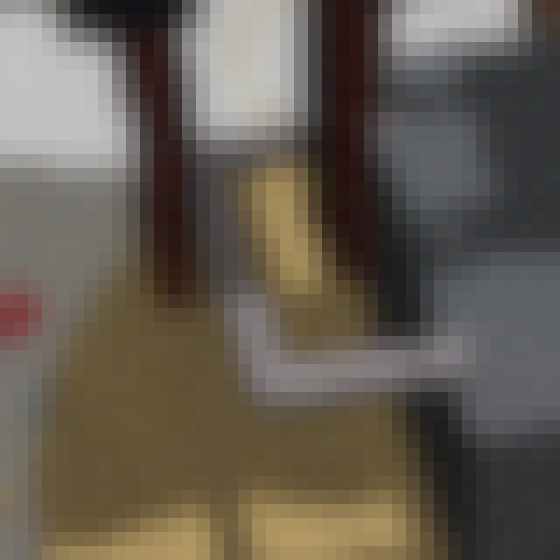

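View pics/b.png

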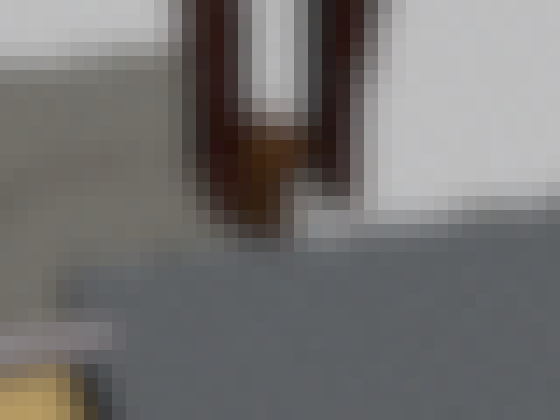

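>>> step_arm --rows '[[[0, 0, 0], [0, 0, -0.02], -1], [[0, 0, 0], [0, 0, -0.02], -0.7], [[0, 0, 0], [0, 0, -0.02], -0.45], [[0, 0, 0], [0, 0, -0.02], -0.45], [[0, 0, 0], [0, 0, -0.02], -0.45], [[0, 0, 0], [0, 0, 0], -0.45], [[0, 0, 0], [0, 0, 0.02], -0.45], [[0, 0, 0], [0, 0, 0.02], -0.45]]'

```text
time: 9.8
tcp_pos: [0.4544, -0.052, 0.0726]
tcp_rot: [[0.074, 0.997, -0.006], [0.997, -0.074, 0.001], [0.0, -0.006, -1.0]]
wrist_force: [0.7, -0.1, 0.5]
grip_width: 0.0239
```

>>> step_arm --rows '[[[0, 0, 0], [0, 0, 0], -0.6], [[0, 0, 0], [0, 0, 0], -1], [[0, 0, 0], [0, 0, 0], -1], [[0, 0, 0], [0, 0, 0], -1], [[0, 0, 0], [0, 0, 0], -1], [[0, 0, 0], [0, 0, 0], -1], [[0, 0, 0], [0, 0, 0], -1], [[0, 0, 0], [0, 0, 0], -1]]' --newtons 6

```text
time: 10.8
tcp_pos: [0.4526, -0.0518, 0.0726]
tcp_rot: [[0.074, 0.997, -0.009], [0.997, -0.074, 0.001], [0.0, -0.009, -1.0]]
wrist_force: [-3.6, -1.0, 2.2]
grip_width: 0.0075
```

Run:
```python
from h import *
snap('wrist','w7');snap('side','s7');st() 
w=cv2.imread('pics/s7.png')[160:280,250:410]; cv2.imwrite('pics/sc7.png',cv2.resize(w,None,fx=5,fy=5,interpolation=cv2.INTER_CUBIC))
w=cv2.imread('pics/w7.png')[100:300,220:420]; cv2.imwrite('pics/wc7.png',cv2.resize(w,None,fx=3,fy=3,interpolation=cv2.INTER_CUBIC))
```

```text
10.9 [ 0.4526 -0.0518  0.0725] yaw -4.24 z [-0.009  0.001 -1.   ] F [-5.09 -0.45  2.13] w 0.0076 J [ -8.   24.2 119.1  -0.   37.1  -3.8]
```

View pics/sc7.png

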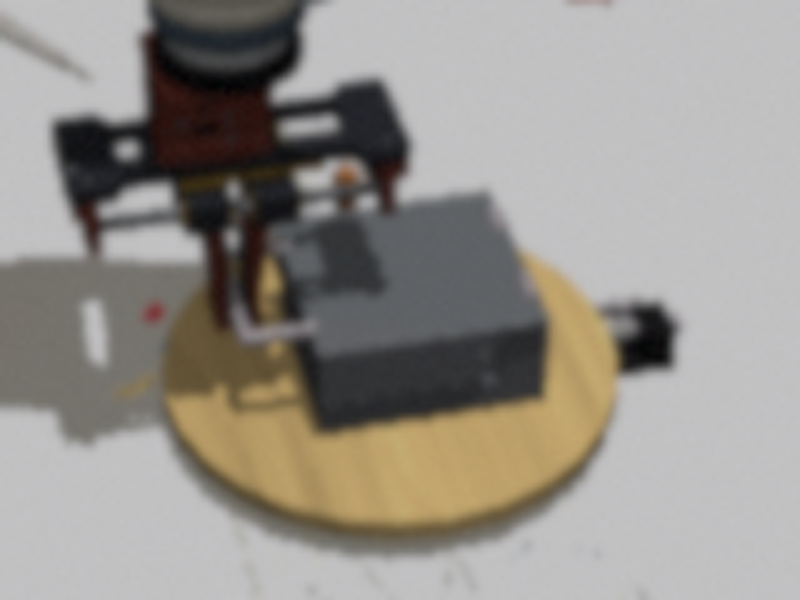

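View pics/wc7.png

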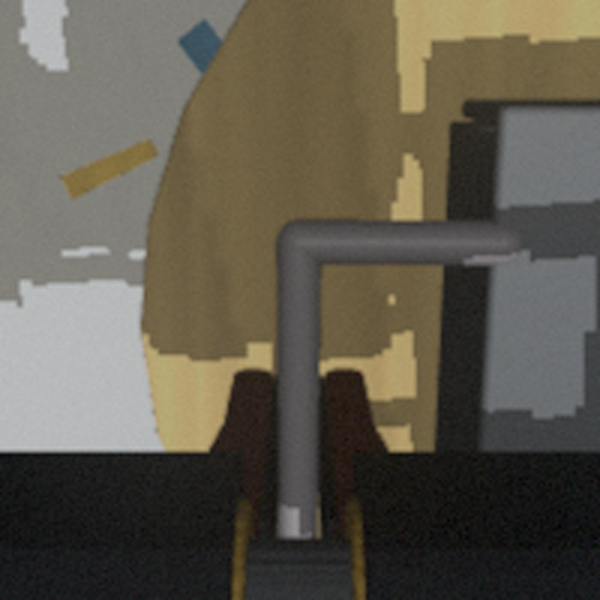

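Run:
```python
from h import *
s=env.get_state()
u=np.array([np.cos(np.radians(-4.2)),np.sin(np.radians(-4.2)),0])
p0=s['tcp_pos']; H=p0+.158*u
rows([(H-.158*np.cos(a)*u+[0,0,.158*np.sin(a)],s['tcp_rot']) for a in np.radians([3,7,12,17,22,27,31,34])])
```

```text
[0.0, 0.0, 0.0] [0.0, 0.0002, -0.011]
[0.0, 0.0, 0.0] [0.0, 0.0013, -0.0257]
[0.0, 0.0, 0.0] [0.0, 0.0042, -0.0438]
[0.0, 0.0, 0.0] [0.0, 0.0086, -0.0617]
[0.0, 0.0, 0.0] [0.0, 0.0146, -0.0791]
[0.0, 0.0, 0.0] [0.0, 0.0221, -0.0958]
[0.0, 0.0, 0.0] [0.0001, 0.0291, -0.1088]
[0.0, 0.0, 0.0] [0.0001, 0.035, -0.1181]
```

>>> step_arm --rows '[[[0, 0, 0], [0, 0, -0.011], -1], [[0, 0, 0], [0, 0.0013, -0.0257], -1], [[0, 0, 0], [0, 0.0042, -0.0438], -1], [[0, 0, 0], [0, 0.0086, -0.0617], -1], [[0, 0, 0], [0, 0.0146, -0.079], -1], [[0, 0, 0], [0, 0.022, -0.0958], -1], [[0, 0, 0], [0, 0.029, -0.1088], -1], [[0, 0, 0], [0, 0.035, -0.118], -1]]'

```text
time: 11.9
tcp_pos: [0.4786, -0.0538, 0.1615]
tcp_rot: [[0.074, 0.997, -0.012], [0.997, -0.074, 0.001], [0.0, -0.012, -1.0]]
wrist_force: [-7.5, -1.2, 4.0]
grip_width: 0.0076
```

Run:
```python
from h import *
snap('wrist','w8');snap('side','s8');st() 
w=cv2.imread('pics/s8.png')[120:280,250:410]; cv2.imwrite('pics/sc8.png',cv2.resize(w,None,fx=3.7,fy=3.7,interpolation=cv2.INTER_CUBIC))
```

```text
12.0 [ 0.4788 -0.0538  0.1618] yaw -4.23 z [-0.011  0.001 -1.   ] F [-8.55 -0.57  4.4 ] w 0.0079 J [ -7.8  16.9 113.1  -0.   50.6  -3.6]
```

View pics/sc8.png

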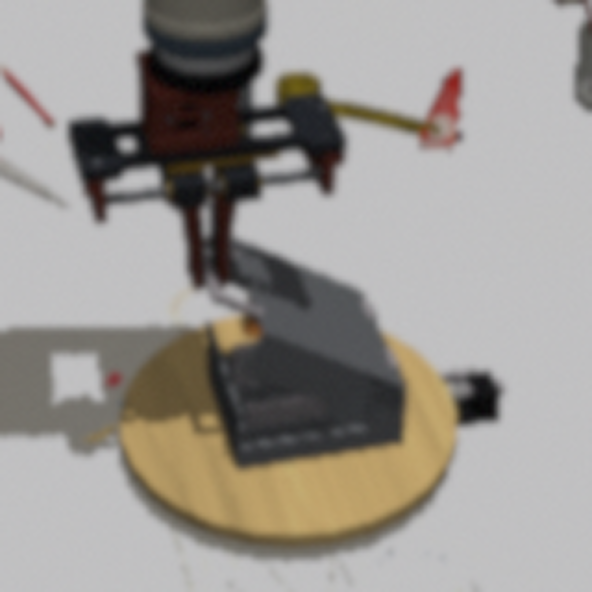

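View pics/w8.png

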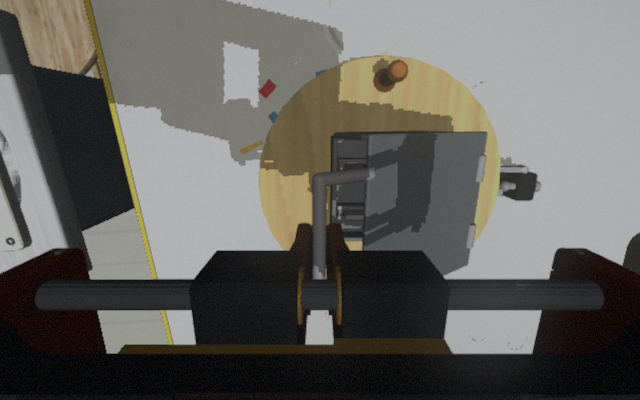

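```bash
cat >> h.py <<'E'
def arc(a0,angs):
    s=env.get_state()
    u=np.array([np.cos(np.radians(-4.2)),np.sin(np.radians(-4.2)),0])
    f=lambda a:-.158*np.cos(a)*u+[0,0,.158*np.sin(a)]
    H=s['tcp_pos']-f(np.radians(a0))
    rows([(H+f(a),Rdown(-4.2)) for a in np.radians(angs)])
E
python3 -c "
from h import *
arc(33.5,[37,42,48,54,60,66,71,75])"
```

```text
[-0.0073, -0.0002, -0.0004] [0.0, 0.0073, -0.0106]
[-0.0073, -0.0002, -0.0004] [0.0, 0.0188, -0.0249]
[-0.0073, -0.0002, -0.0004] [0.0, 0.0342, -0.0407]
[-0.0073, -0.0002, -0.0004] [0.0, 0.0512, -0.0547]
[-0.0073, -0.0002, -0.0004] [0.0001, 0.0696, -0.067]
[-0.0073, -0.0002, -0.0004] [0.0001, 0.0891, -0.0772]
[-0.0073, -0.0002, -0.0004] [0.0001, 0.1061, -0.0841]
[-0.0073, -0.0002, -0.0004] [0.0001, 0.1201, -0.0886]
```

>>> step_arm --rows '[[[-0.003, 0, 0], [0, 0.0073, -0.0106], -1], [[-0.005, 0, 0], [0, 0.0188, -0.025], -1], [[-0.007, 0, 0], [0, 0.034, -0.0407], -1], [[-0.007, 0, 0], [0, 0.051, -0.0547], -1], [[-0.007, 0, 0], [0, 0.0696, -0.067], -1], [[-0.007, 0, 0], [0, 0.089, -0.077], -1], [[-0.007, 0, 0], [0, 0.106, -0.084], -1], [[-0.007, 0, 0], [0, 0.12, -0.0886], -1]]'

```text
time: 13.0
tcp_pos: [0.5705, -0.0607, 0.2274]
tcp_rot: [[0.074, 0.997, 0.0], [0.997, -0.074, 0.0], [0.0, 0.0, -1.0]]
wrist_force: [-1.3, -2.1, 1.0]
grip_width: 0.0073
```

```bash
python3 -c "
from h import *
snap('side','s9');st()
p=env.get_state()['tcp_pos'];H=np.array([.4526,-.0518,.0725])+.158*np.array([.9973,-.0732,0]);print(np.degrees(np.arctan2(p[2]-H[2],H[0]-p[0])),np.hypot(*(p-H)[[0,2]]))
arc(74,[77,81,86,91,96,101,106,111])
w=cv2.imread('pics/s9.png')[120:280,250:410]; cv2.imwrite('pics/sc9.png',cv2.resize(w,None,fx=3.7,fy=3.7,interpolation=cv2.INTER_CUBIC))"
```

```text
13.05 [ 0.5717 -0.0608  0.2277] yaw -4.24 z [ 0.002  0.    -1.   ] F [ 0.52 -1.23  2.39] w 0.0074 J [-7.3 19.1 99.3  0.  61.5 -3. ]
76.07983018568927 0.15988014062693526
[0.001, -0.0001, -0.0004] [0.0, 0.0107, -0.0027]
[0.001, -0.0001, -0.0004] [0.0, 0.0251, -0.0055]
[0.001, -0.0001, -0.0004] [0.0, 0.0434, -0.0076]
[0.001, -0.0001, -0.0004] [0.0, 0.0618, -0.008]
[0.001, -0.0001, -0.0004] [0.0001, 0.0801, -0.0069]
[0.001, -0.0001, -0.0004] [0.0001, 0.0983, -0.0041]
[0.001, -0.0001, -0.0004] [0.0001, 0.1161, 0.0002]
[0.001, -0.0001, -0.0004] [0.0001, 0.1336, 0.0061]
```

View pics/sc9.png

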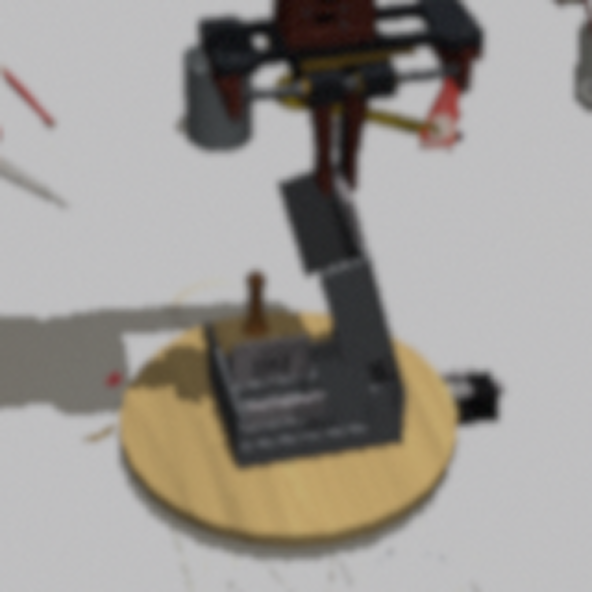

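>>> step_arm --rows '[[[0, 0, 0], [0, 0.0107, -0.0027], -1], [[0, 0, 0], [0, 0.025, -0.0055], -1], [[0, 0, 0], [0, 0.0434, -0.0076], -1], [[0, 0, 0], [0, 0.0618, -0.008], -1], [[0, 0, 0], [0, 0.08, -0.007], -1], [[0, 0, 0], [0, 0.0983, -0.004], -1], [[0, 0, 0], [0, 0.116, 0], -1], [[0, 0, 0], [0, 0.1336, 0.006], -1]]'

```text
time: 14.05
tcp_pos: [0.6718, -0.0683, 0.2223]
tcp_rot: [[0.074, 0.997, -0.0], [0.997, -0.074, 0.0], [0.0, -0.0, -1.0]]
wrist_force: [-3.2, -2.0, -7.9]
grip_width: 0.0079
```

```bash
python3 -c "
from h import *
snap('side','s10');snap('wrist','w10');st()
p=env.get_state()['tcp_pos'];H=np.array([.4526,-.0518,.0725])+.158*np.array([.9973,-.0732,0]);print(np.degrees(np.arctan2(p[2]-H[2],H[0]-p[0])),np.hypot(*(p-H)[[0,2]]))
arc(111,[115,119,122])
"
```

```text
14.15 [ 0.6723 -0.0684  0.2222] yaw -4.24 z [ 0.001  0.    -1.   ] F [-2.78 -2.45 -4.55] w 0.0073 J [-6.8 28.1 86.1  0.  65.8 -2.6]
112.55030340357916 0.16207747708815232
[0.0004, -0.0, -0.0004] [0.0, 0.0135, 0.0058]
[0.0004, -0.0, -0.0004] [0.0, 0.0266, 0.0124]
[0.0004, -0.0, -0.0004] [0.0, 0.0361, 0.018]
```

View pics/s10.png

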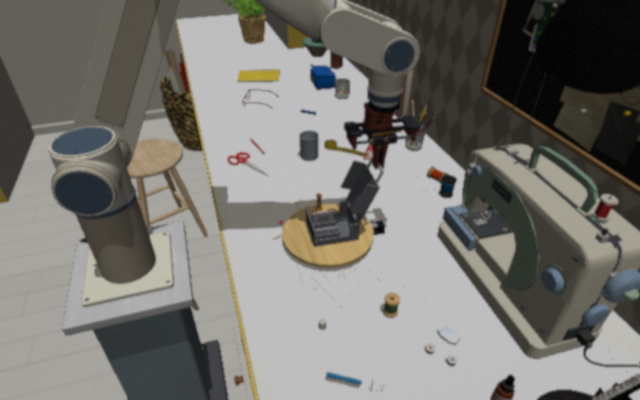

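View pics/w10.png

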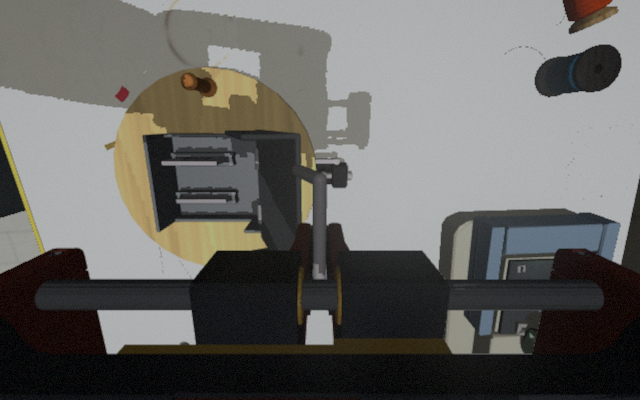

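>>> step_arm --rows '[[[0, 0, 0], [0, 0.0135, 0.0058], -1], [[0, 0, 0], [0, 0.0266, 0.0124], -1], [[0, 0, 0], [0, 0.036, 0.018], -1], [[0, 0, 0], [0, 0.036, 0.018], -1], [[0, 0, 0], [0, 0.036, 0.018], -0.6], [[0, 0, 0], [0, 0.036, 0.018], -0.5], [[0, 0, 0], [0, 0.036, -0.01], -0.4], [[0, 0, 0], [0, 0.036, -0.05], -0.4]]'

```text
time: 15.15
tcp_pos: [0.6993, -0.0702, 0.2615]
tcp_rot: [[0.074, 0.997, 0.001], [0.997, -0.074, 0.0], [0.0, 0.001, -1.0]]
wrist_force: [-0.6, -0.2, 1.2]
grip_width: 0.0262
```

```bash
python3 -c "
from h import *
snap('side','s11');st()
rows([((.53,-.125,.26),Rdown(-4.2)),((.53,-.125,.3),Rdown(-4.2))])
"
```

```text
15.2 [ 0.7018 -0.0705  0.2671] yaw -4.23 z [ 0.009 -0.001 -1.   ] F [0.76 0.02 3.68] w 0.0265 J [-6.7 28.1 79.9  0.  71.4 -2.5]
[0.0056, 0.0001, -0.0003] [-0.0894, -0.2231, 0.0075]
[0.0056, 0.0001, -0.0003] [-0.0894, -0.2226, -0.0458]
```

View pics/s11.png

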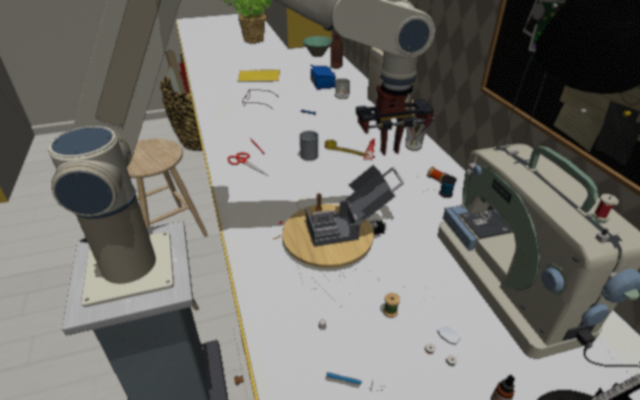

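>>> step_arm --rows '[[[0, 0, 0], [-0.01, -0.04, -0.02], -0.4], [[0.003, 0, 0], [-0.03, -0.08, -0.02], -0.4], [[0.006, 0, 0], [-0.05, -0.13, -0.01], -0.4], [[0.006, 0, 0], [-0.07, -0.18, 0], -0.5], [[0.006, 0, 0], [-0.09, -0.223, 0.0075], -0.5], [[0.006, 0, 0], [-0.09, -0.223, 0.0075], -0.5], [[0.006, 0, 0], [-0.09, -0.223, 0.0075], -0.6], [[0.006, 0, 0], [-0.09, -0.223, 0.0075], -0.6]]'

```text
time: 16.2
tcp_pos: [0.5314, -0.1253, 0.2607]
tcp_rot: [[0.073, 0.997, 0.001], [0.997, -0.073, -0.0], [-0.0, 0.001, -1.0]]
wrist_force: [0.9, -0.3, 0.5]
grip_width: 0.0177
```

```bash
python3 -c "
from h import *
snap('side','s12');snap('wrist','w12');st()
w=cv2.imread('pics/w12.png')[20:250,180:480]; cv2.imwrite('pics/wc12.png',cv2.resize(w,None,fx=2.6,fy=2.6,interpolation=cv2.INTER_CUBIC))
w=cv2.imread('pics/s12.png')[150:270,260:420]; cv2.imwrite('pics/sc12.png',cv2.resize(w,None,fx=5,fy=5,interpolation=cv2.INTER_CUBIC))
"
```

```text
16.3 [ 0.5309 -0.1252  0.2602] yaw -4.19 z [-0. -0. -1.] F [-0.61  0.26 -0.37] w 0.0178 J [-14.5  14.6 101.   -0.   64.4 -10.3]
```

View pics/wc12.png

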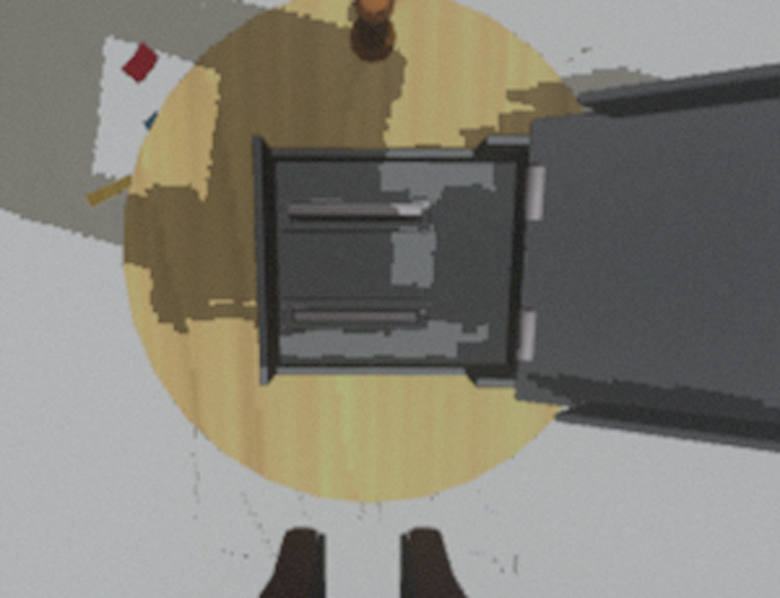

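View pics/sc12.png

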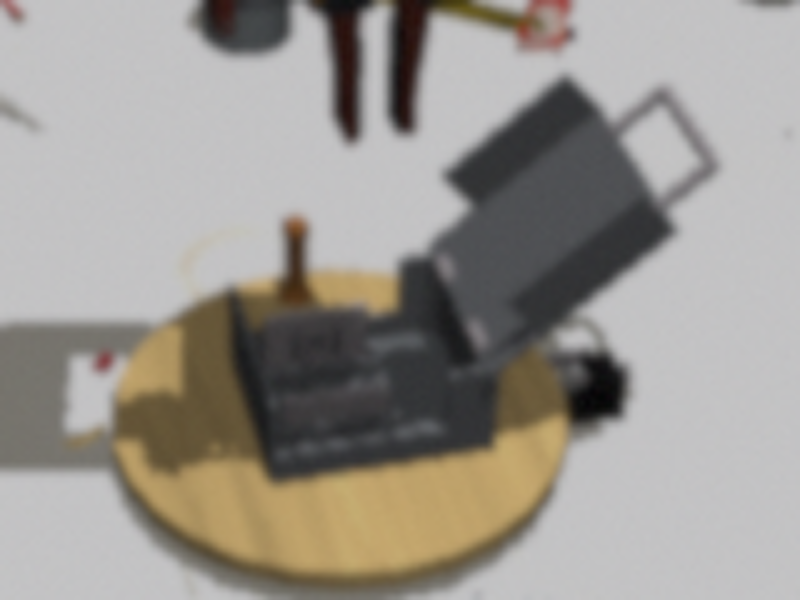

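Run:
```python
from h import *
W=lambda l,z:np.array([onz('w12',180+x/2.6,20+y/2.6,z) for x,y in l])
S=lambda l,z:np.array([onz('s12',260+x/5,150+y/5,z) for x,y in l])
b=W([(288,210),(430,208)],.084); print('needle w',b,b.mean(0),np.linalg.norm(b[1]-b[0]),np.degrees(np.arctan2(*(b[1]-b[0])[[1,0]])))
c=W([(292,315),(426,315)],.064); print('blank w',c,c.mean(0),np.linalg.norm(c[1]-c[0]))
d=S([(268,318),(367,304)],.084); print('needle s',d,d.mean(0),np.linalg.norm(d[1]-d[0]))
e=W([(270,157),(270,367),(525,157),(512,370)],.05); print('box in',e)
print('front wall',W([(257,140),(266,382)],.088))
C=np.array([.543,-.0575]);h=np.radians(-4.2);R=np.array([[np.cos(h),-np.sin(h)],[np.sin(h),np.cos(h)]])
print('local needle',(b.mean(0)[:2]-C)@R,'blank',(c.mean(0)[:2]-C)@R)
w=cv2.imread('pics/w12.png')[70:170,270:400]; cv2.imwrite('pics/a2.png',cv2.resize(w,None,fx=6,fy=6,interpolation=cv2.INTER_CUBIC))
```

```text
needle w [[ 0.50609693 -0.02967218  0.084     ]
 [ 0.56877654 -0.03348871  0.084     ]] [ 0.53743673 -0.03158044  0.084     ] 0.06279569387459037 -3.484412355557058
blank w [[ 0.50148703 -0.07629176  0.064     ]
 [ 0.56620438 -0.08110714  0.064     ]] [ 0.53384571 -0.07869945  0.064     ] 0.06489625096848133
needle s [[ 0.50844783 -0.03134033  0.084     ]
 [ 0.56517567 -0.03631378  0.084     ]] [ 0.53681175 -0.03382705  0.084     ] 0.05694543923058351
box in [[ 0.49692506 -0.00245573  0.05      ]
 [ 0.48636739 -0.10222542  0.05      ]
 [ 0.61837341 -0.01147601  0.05      ]
 [ 0.60983132 -0.11295892  0.05      ]]
front wall [[ 0.49604971 -0.00072889  0.088     ]
 [ 0.48879684 -0.10446362  0.088     ]]
local needle [-0.00744663  0.02544251] blank [-0.0075771  -0.02181296]
```

View pics/a2.png

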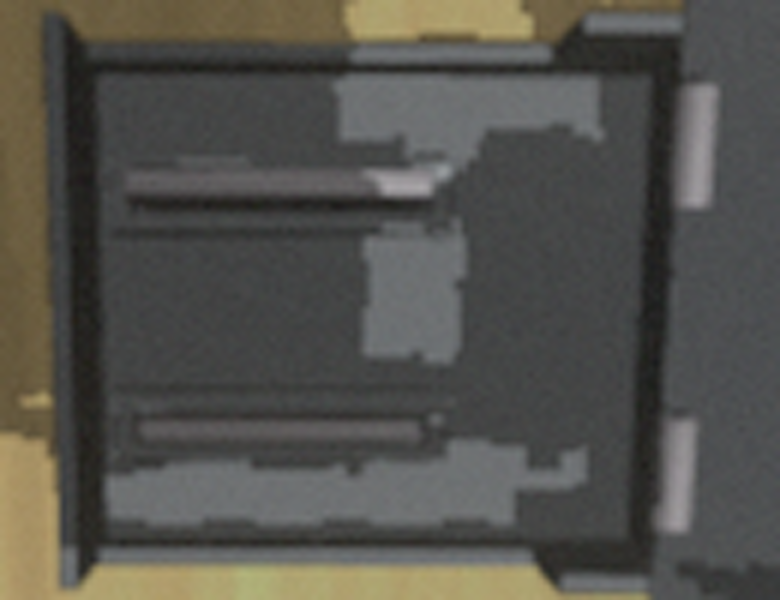

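```bash
python3 -c "
from h import *
rows([((.537,-.0325,.15),Rdown(80)),((.537,-.0325,.065),Rdown(85.8))])"
```

```text
[-0.0001, 0.0, -0.9355] [0.1239, -0.001, 0.1469]
[-0.0001, 0.0, -0.9999] [0.1239, -0.001, 0.2603]
```

>>> step_arm --rows '[[[0, 0, -0.11], [0.02, 0, 0.01], -0.6], [[0, 0, -0.22], [0.04, 0, 0.03], -0.6], [[0, 0, -0.33], [0.06, 0, 0.05], -0.6], [[0, 0, -0.44], [0.08, 0, 0.07], -0.6], [[0, 0, -0.55], [0.1, 0, 0.09], -0.6], [[0, 0, -0.66], [0.12, -0.001, 0.11], -0.6], [[0, 0, -0.77], [0.124, -0.001, 0.13], -0.6], [[0, 0, -0.88], [0.124, -0.001, 0.147], -0.6]]'

```text
time: 17.3
tcp_pos: [0.5374, -0.0317, 0.1492]
tcp_rot: [[-0.968, 0.252, -0.0], [0.252, 0.968, -0.0], [0.0, -0.0, -1.0]]
wrist_force: [0.6, -0.4, -0.4]
grip_width: 0.0178
```

```bash
python3 -c "
from h import *
snap('wrist','w13');st()
rows([((.537,-.0325,.12),Rdown(85.8)),((.537,-.0325,.066),Rdown(85.8))])"
```

```text
17.35 [ 0.5364 -0.0318  0.1478] yaw 75.78 z [-0.003  0.    -1.   ] F [-0.76  0.12 -1.16] w 0.0171 J [ -4.7  22.2 107.2  -0.   50.7 -80.4]
[-0.0002, -0.0017, -0.1113] [-0.0011, -0.0007, 0.037]
[-0.0002, -0.0017, -0.1113] [-0.0013, -0.0007, 0.109]
```

View pics/w13.png

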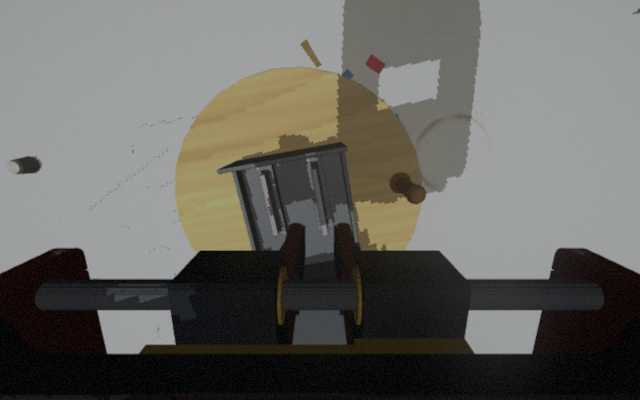

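>>> step_arm --rows '[[[0, -0.001, -0.1], [-0.001, -0.0007, 0.01], -0.6], [[0, -0.0017, -0.111], [-0.001, -0.0007, 0.025], -0.6], [[0, -0.0017, -0.111], [-0.001, -0.0007, 0.037], -0.6], [[0, -0.0017, -0.111], [-0.001, -0.0007, 0.055], -0.6], [[0, -0.0017, -0.111], [-0.001, -0.0007, 0.073], -0.6], [[0, -0.0017, -0.111], [-0.001, -0.0007, 0.09], -0.6], [[0, -0.0017, -0.111], [-0.0013, -0.0007, 0.102], -0.6], [[0, -0.0017, -0.111], [-0.0013, -0.0007, 0.109], -0.6]]'

```text
time: 18.35
tcp_pos: [0.5368, -0.0325, 0.0653]
tcp_rot: [[-0.997, 0.074, -0.001], [0.074, 0.997, -0.0], [0.001, -0.0, -1.0]]
wrist_force: [-0.2, -0.1, 0.4]
grip_width: 0.0175
```

```bash
python3 -c "
from h import *
snap('wrist','w14');snap('side','s14');st()
w=cv2.imread('pics/w14.png')[60:280,200:460]; cv2.imwrite('pics/wc14.png',cv2.resize(w,None,fx=2.6,fy=2.6,interpolation=cv2.INTER_CUBIC))
w=cv2.imread('pics/s14.png')[150:270,260:420]; cv2.imwrite('pics/sc14.png',cv2.resize(w,None,fx=5,fy=5,interpolation=cv2.INTER_CUBIC))"
```

```text
18.45 [ 0.5367 -0.0325  0.0655] yaw 85.76 z [-0.001 -0.    -1.   ] F [-0.37 -0.32 -0.49] w 0.0176 J [ -4.7  29.8 109.4  -0.   40.8 -90.5]
```

View pics/wc14.png

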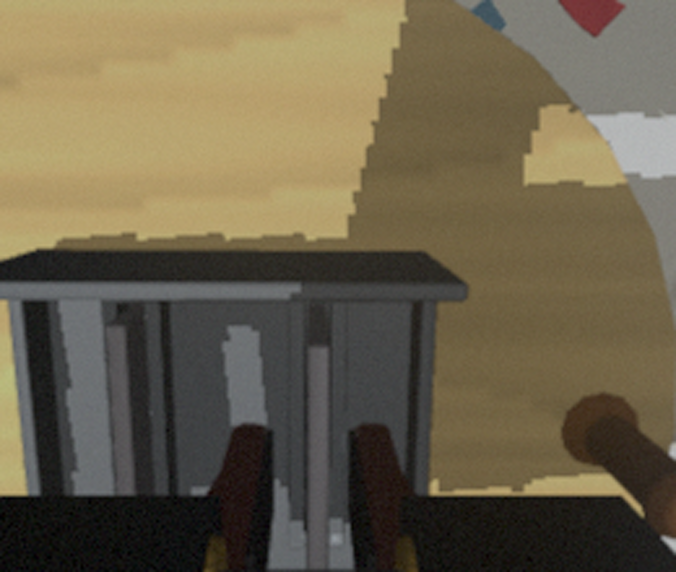

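View pics/sc14.png

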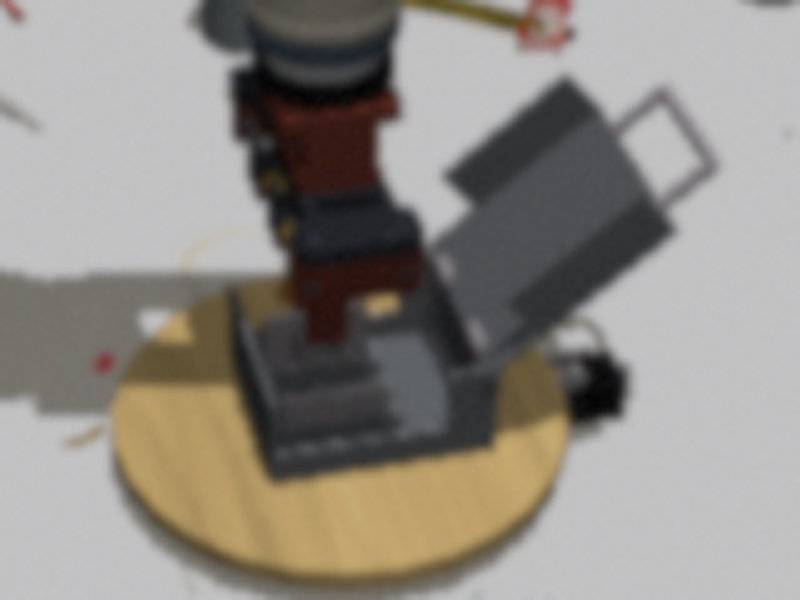

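```bash
python3 -c "
from h import *
for z in(.049,.06,.066,.07,.075): print(z,((proj('s14',[[.527,-.0545,z],[.547,-.0545,z]])-[260,150])*5).round().tolist())"
```

```text
0.049 [[312.0, 385.0], [346.0, 378.0]]
0.06 [[312.0, 370.0], [346.0, 363.0]]
0.066 [[312.0, 362.0], [346.0, 355.0]]
0.07 [[312.0, 356.0], [346.0, 349.0]]
0.075 [[312.0, 349.0], [347.0, 342.0]]
```

>>> step_arm --rows '[[[0, 0, 0], [0, 0.0013, 0.004], -0.6], [[0, 0, 0], [0, 0.0013, 0.008], -0.6], [[0, 0, 0], [0, 0.0013, 0.01], -0.6], [[0, 0, 0], [0, 0.0013, 0.01], -0.8], [[0, 0, 0], [0, 0.0013, 0.01], -1], [[0, 0, 0], [0, 0.0013, 0.01], -1], [[0, 0, 0], [0, 0.0013, 0.01], -1], [[0, 0, 0], [0, 0.0013, 0.01], -1]]' --newtons 25

```text
time: 19.45
tcp_pos: [0.5369, -0.0315, 0.0581]
tcp_rot: [[-0.997, 0.074, -0.001], [0.074, 0.997, -0.0], [0.001, -0.0, -1.0]]
wrist_force: [0.2, -0.0, 0.5]
grip_width: 0.0047
```

```bash
python3 -c "
from h import *
snap('side','s15');st()
w=cv2.imread('pics/s15.png')[150:270,260:420]; cv2.imwrite('pics/sc15.png',cv2.resize(w,None,fx=5,fy=5,interpolation=cv2.INTER_CUBIC))"
```

```text
19.5 [ 0.5368 -0.0315  0.058 ] yaw 85.76 z [-0.001 -0.    -1.   ] F [ 0.36 -0.22  0.58] w 0.0046 J [ -4.6  30.5 109.5  -0.   40.  -90.4]
```

View pics/sc15.png

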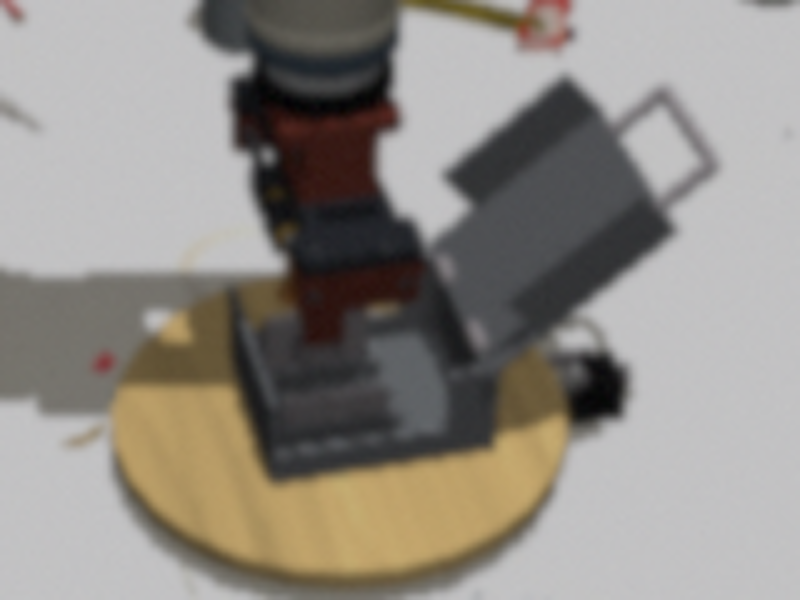

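>>> step_arm --rows '[[[0, 0, 0], [0, 0, -0.005], -1], [[0, 0, 0], [0, 0, -0.01], -1], [[0, 0, 0], [0, 0, -0.015], -1], [[0, 0, 0], [0, 0, -0.02], -1], [[0, 0, 0], [0, 0, -0.03], -1], [[0, 0, 0], [0, 0, -0.04], -1], [[0, 0, 0], [0, 0, -0.05], -1], [[0, 0, 0], [0, 0, -0.06], -1]]'

```text
time: 20.5
tcp_pos: [0.5369, -0.0315, 0.1037]
tcp_rot: [[-0.997, 0.074, -0.001], [0.074, 0.997, -0.0], [0.0, -0.0, -1.0]]
wrist_force: [0.6, 1.0, -0.4]
grip_width: 0.005
```

```bash
python3 -c "
from h import *
snap('side','s16');st()
rows([((.537,-.0315,.224),Rdown(85.8))])
w=cv2.imread('pics/s16.png')[130:270,260:420]; cv2.imwrite('pics/sc16.png',cv2.resize(w,None,fx=4,fy=4,interpolation=cv2.INTER_CUBIC))"
```

```text
20.55 [ 0.5375 -0.0316  0.1045] yaw 85.76 z [ 0.001 -0.    -1.   ] F [ 0.28  1.52 -0.53] w 0.005 J [ -4.6  26.1 108.6  -0.   45.3 -90.4]
[-0.0002, 0.0005, -0.0004] [0.0006, -0.0, -0.1593]
```

View pics/sc16.png

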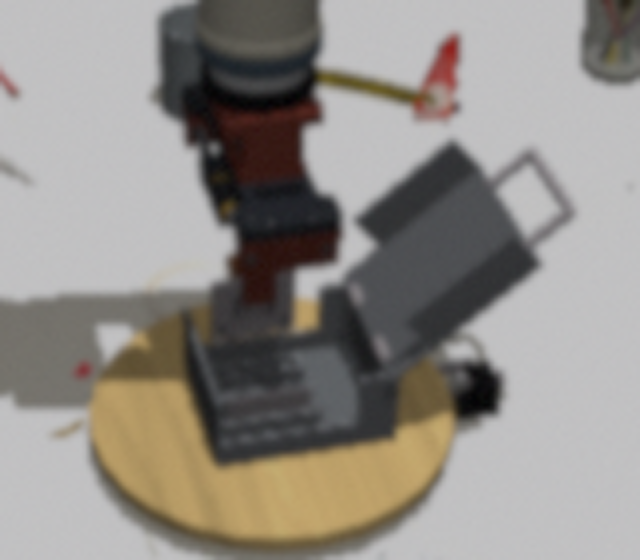

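>>> step_arm --rows '[[[0, 0, 0], [0, 0, -0.02], -1], [[0, 0, 0], [0, 0, -0.05], -1], [[0, 0, 0], [0, 0, -0.08], -1], [[0, 0, 0], [0, 0, -0.11], -1], [[0, 0, 0], [0, 0, -0.135], -1], [[0, 0, 0], [0, 0, -0.15], -1], [[0, 0, 0], [0, 0, -0.16], -1], [[0, 0, 0], [0, 0, -0.16], -1]]'

```text
time: 21.55
tcp_pos: [0.5375, -0.0315, 0.2248]
tcp_rot: [[-0.997, 0.074, 0.001], [0.074, 0.997, -0.0], [-0.001, -0.0, -1.0]]
wrist_force: [0.8, 0.7, -1.9]
grip_width: 0.0049
```

>>> step_arm --rows '[[[0, 0, 0], [0, 0, 0], -1], [[0, 0, 0], [0, 0, 0], -1], [[0, 0, 0], [0, 0, 0], -1], [[0, 0, 0], [0, 0, 0], -1], [[0, 0, 0], [0, 0, 0], -1], [[0, 0, 0], [0, 0, 0], -1], [[0, 0, 0], [0, 0, 0], -1], [[0, 0, 0], [0, 0, 0], -1]]'

```text
time: 22.55
tcp_pos: [0.5375, -0.0315, 0.2248]
tcp_rot: [[-0.997, 0.074, 0.001], [0.074, 0.997, -0.0], [-0.001, -0.0, -1.0]]
wrist_force: [-0.5, -0.1, -0.4]
grip_width: 0.0046
```

```bash
python3 -c "
from h import *
snap('side','s17');snap('wrist','w17');snap('scene','c17');st();print(env.get_state()['joint_velocities'])
w=cv2.imread('pics/s17.png')[90:270,250:420]; cv2.imwrite('pics/sc17.png',cv2.resize(w,None,fx=3.3,fy=3.3,interpolation=cv2.INTER_CUBIC))
print(((proj('s17',[[.507,-.031,.2],[.567,-.033,.2],[.507,-.031,.25],[.567,-.033,.25]])-[250,90])*3.3).round())
"
```

```text
22.7 [ 0.5375 -0.0315  0.2248] yaw 85.76 z [ 0.001 -0.    -1.   ] F [-0.25  0.83 -0.79] w 0.0048 J [ -4.6  16.2 103.9  -0.   59.8 -90.4]
[-0.0138039  -0.06563635 -0.02574612  0.00257821  0.00583504 -0.05763232]
[[207. 295.]
 [279. 283.]
 [207. 241.]
 [281. 230.]]
```

View pics/sc17.png

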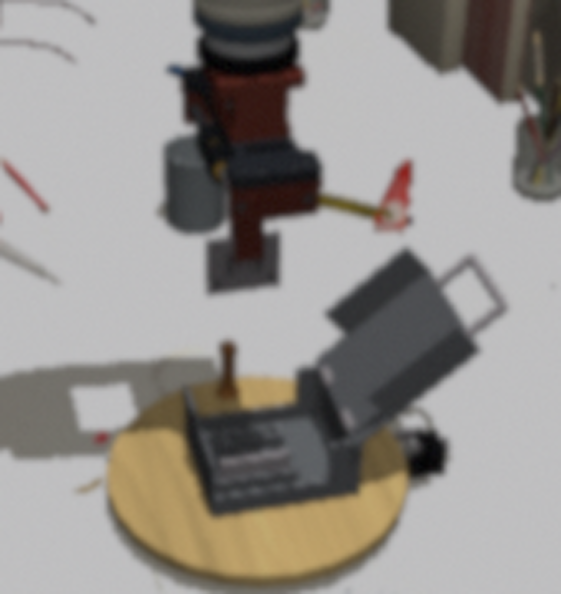

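View pics/w17.png

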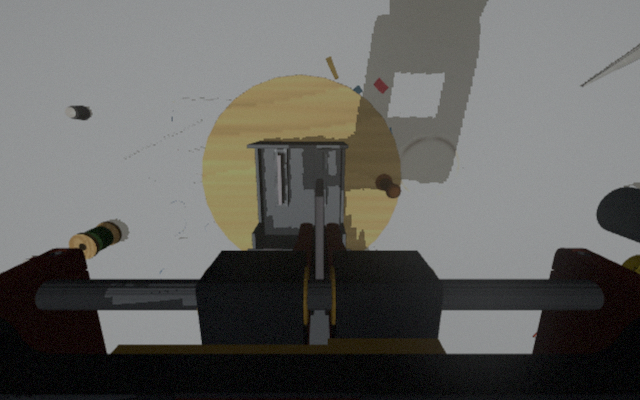

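View pics/s17.png

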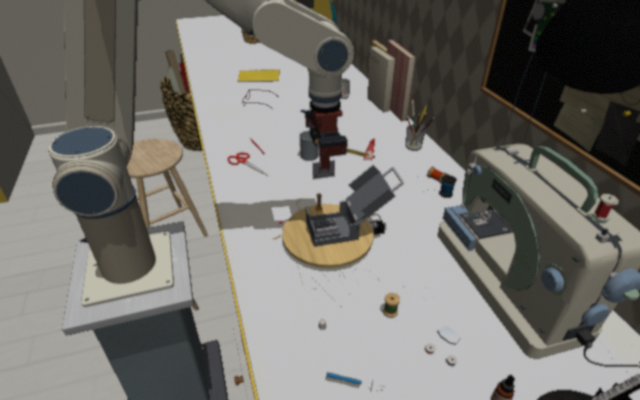

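```bash
python3 -c "
from h import *
print(env.finish_job());st()"
```

```text
the job is handed in; nothing more can be done
None
the job is handed in; nothing more can be done
```

I turned the carousel home, folded the cover back and drew the needle plate out, then handed the job in at about 23 s. The hand-in gave no verdict.

**What I did**
- **Carousel:** I turned it clockwise by its post until it pressed against its stop with about 16 N.
- **Cover:** I lifted it by the wire pull and let it go at about 2.1 rad. It fell back by itself and stayed open.
- **Needle plate:** it was the left of the two plates. I gripped it at 25 N and raised it straight up about 167 mm.

**Last checks**
- **Plate:** it is held still and upright in the gripper, with the jaws reading 4.8 mm on the 5 mm plate. Its lower edge is about 200 mm above the worktop. The side picture shows it where I calculated, clear of the turntable and the short plate.
- **Rest of the scene:** the pictures show the cover open, the carousel still lined up at home and the short plate in its slot. The tin, spool and thimble look unmoved; I compared these by eye only.

**What disagreed**
- **First grasp of the pull:** it closed on nothing. The pictures showed the fingertips about level with the TCP, not 17 mm ahead of it as the interface says. I went 17 mm lower and the second grasp held. For the plate grip I went only as low as the pictures showed was clear.

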